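# Fetch the spectacle case from behind the things on the exam table

### The job

The spectacle case lies in the wooden tray behind a bottle, a carton and a torch: stand all three upright on the steel side tray, then lay the case flat in the middle of the grey mat, lengthwise along the mat. Only then put the bottle, the carton and the torch back upright, each on the very spot where it stood at the start. Never knock any of the three over, and leave the small lens case and the steel dish where they are.

Things in the scene. Friction and masses are not known exactly. Their poses are not given: they have to be found in the camera images.
- bottle_mid (a point): White round plastic bottle, upright, 46 mm diameter up to 96 mm, then a shoulder and a 29 mm cap; 120 mm tall in all, about 0.2 kg. Point: its centre, 60 mm above its foot; z up. Its place in the row changes from start to start. Loose, graspable from above at its upper part; all three tall things start with their feet on the bay's floor, 4 mm above the table, in a row with about 72 mm between centres.
- carton_mid (a point): Upright white paper carton with a grey band, 40 mm (its x) by 46 mm (its y) by 116 mm tall, about 0.18 kg, rigid. Point: its centre, 58 mm above its foot; z up. Starts roughly square to the bay. Loose, graspable from above at its upper part; all three tall things start with their feet on the bay's floor, 4 mm above the table, in a row with about 72 mm between centres.
- torch_mid (a point): Black examination torch standing on its round foot: foot 54 mm diameter and 14 mm high, above it a plain round handle of 30 mm diameter; 118 mm tall in all, about 0.22 kg. Point: on its axis, 59 mm above its foot; z up. Loose, graspable from above at its upper part; all three tall things start with their feet on the bay's floor, 4 mm above the table, in a row with about 72 mm between centres.
- case_mid (a point): Closed black spectacle case with a steel line round it, a rigid rounded box 150 mm long (its x), 52 mm wide (its y) and 36 mm high, about 0.12 kg; too long to grip lengthwise. Point: its centre, 18 mm above its underside. It lies loose on the floor of the wooden tray, its length along the tray's y, on the +x side of the row of three, with only about 5 to 20 mm between them; 30 mm or more are free between it and the tray's rim behind it.
- bay: Light wooden shallow tray fixed to the table, 172 mm (its x) by 242 mm (its y), floor 4 mm thick, rim 12 mm high and 6 mm thick. Origin: centre of its underside, on the table. The row of three stands along its y, about 45 mm on the -x (robot) side of its centre; the spectacle case lies about 18 mm to the +x side of its centre.
- side_tray: Steel shallow tray fixed to the table on one side of the bay, left or right, 240 mm (its x) by 104 mm (its y), floor 4 mm thick, rim 12 mm high and 6 mm thick. Origin: centre of its underside, on the table. Empty at the start; room for the three in a row along its x.
- mat: Dark grey cloth-faced mat, fixed to the table on the other side of the bay, 200 mm (its x) by 110 mm (its y), flat, 4 mm thick. Origin: centre of its underside, on the table.
- lens_case: Bystander: small white and grey contact-lens holder with two round caps, 30 by 62 mm, 17 mm high, loose on the table beyond the bay. Origin: centre of its underside. Leave it alone.
- dish: Bystander: steel dish, 100 mm diameter, 32 mm high, loose on the table beyond the bay. Origin: centre of its underside. Leave it alone.

How it is judged (in metres and radians):
On the way, in this order (a step that is already met when the one before it is completed fails the run):
1. bottle, carton and torch all stand released on the side tray, the case still lying where it was (x of bottle_mid in the frame of side_tray between -0.115 and 0.115 m and y of bottle_mid in the frame of side_tray between -0.047 and 0.047 m and height (world z) of bottle_mid below 0.07 m and angle between each of bottle_mid, carton_mid, torch_mid's own z axis and vertical below 0.12 rad and x of carton_mid in the frame of side_tray between -0.115 and 0.115 m and y of carton_mid in the frame of side_tray between -0.047 and 0.047 m and height (world z) of carton_mid below 0.068 m and x of torch_mid in the frame of side_tray between -0.115 and 0.115 m and y of torch_mid in the frame of side_tray between -0.047 and 0.047 m and height (world z) of torch_mid below 0.069 m and linear speed of each of bottle, carton, torch below 0.03 m/s and contact force between the fingers and bottle below 0.2 N and contact force between the fingers and carton below 0.2 N and contact force between the fingers and torch below 0.2 N and distance of case_mid from where it was at the start of the episode below 0.03 m), for 0.2 s.
2. the case lies released in the middle of the mat, the three still standing on the side tray (x of bottle_mid in the frame of side_tray between -0.115 and 0.115 m and y of bottle_mid in the frame of side_tray between -0.047 and 0.047 m and height (world z) of bottle_mid below 0.07 m and angle between each of bottle_mid, carton_mid, torch_mid's own z axis and vertical below 0.12 rad and x of carton_mid in the frame of side_tray between -0.115 and 0.115 m and y of carton_mid in the frame of side_tray between -0.047 and 0.047 m and height (world z) of carton_mid below 0.068 m and x of torch_mid in the frame of side_tray between -0.115 and 0.115 m and y of torch_mid in the frame of side_tray between -0.047 and 0.047 m and height (world z) of torch_mid below 0.069 m and horizontal distance between case_mid and mat below 0.015 m and angle between the x axis of case_mid and the x axis of mat, either way round below 0.2 rad and height (world z) of case_mid between 0.016 and 0.028 m and angle between case_mid's own z axis and vertical below 0.1 rad and linear speed of case below 0.03 m/s and contact force between the fingers and case below 0.2 N), for 0.2 s.
At the end, for the whole second after the job is handed in: Bottle, carton and torch stand upright (within 0.1 rad), each within 15 mm of where it stood at the start; the case lies flat on the mat, its centre within 15 mm of the mat's centre and its length within 0.2 rad of the mat's; all released and at rest (distance of each of bottle_mid, carton_mid, torch_mid from where it was at the start of the episode below 0.015 m and angle between each of bottle_mid, carton_mid, torch_mid, case_mid's own z axis and vertical below 0.1 rad and horizontal distance between case_mid and mat below 0.015 m and angle between the x axis of case_mid and the x axis of mat, either way round below 0.2 rad and height (world z) of case_mid between 0.016 and 0.028 m and linear speed of each of bottle, carton, torch, case below 0.03 m/s); the robot touches nothing.
It fails at once if one of the three is knocked over (tilted by more than 0.6 rad) (angle between any of bottle_mid, carton_mid, torch_mid's own z axis and vertical above 0.6 rad).
It fails at once if the small lens case or the dish is moved by more than 20 mm (distance of any of lens_case, dish from where it was at the start of the episode above 0.02 m).
It also fails if it takes over 138 s, if anything falls off the work surface, if the arm or the gripper's body presses on something with over 40 N, if the wrist force passes 120 N, or if a joint passes its speed limit or range.

### The arm

A 7-joint arm with a two-finger parallel gripper is mounted at the origin on the work surface. World frame = base frame: x ahead of the robot, y to its left, z up, the work surface at z = 0. Lengths are in mm, angles in rad, forces in N, time in s.
With the tool pointing down it reaches from about 425 to 1025 mm from the base axis. Payload 9.4 kg.
Tool frame: the origin (TCP) lies where the fingers leave the gripper's body, on its centre line; the fingertips stand 73 mm ahead of it and the grasp point (between the pads) lies 54 mm ahead of it; z points along the fingers, y is the direction in which the jaws open and shut (so a half turn about z gives the same grasp; the last joint's range is limited). The gripper opens to 85 mm and grips with 20 to 120 N. Pads are 22 mm wide; open, the fingers measure 114 mm over their backs; the gripper's body (76 mm by 85 mm) begins 54 mm behind the grasp point. The pads swing forward as they close: fully open they stand 13 mm farther back than shut.
Start: joints at [1.273, 0.599, -0.003, 1.599, 0.002, 0.943, -0.08], TCP at [158.776, -707.4, 303.875] pointing down, gripper open.
Joint ranges: [-2.57, 2.57], [-0.35, 1.97], [-1.29, 1.29], [0.11, 2.56], [-1.05, 4.19], [0.11, 1.86], [-2.63, 2.63]. Speed limits (rad/s): [2.22, 2.22, 3.01, 3.01, 3.14, 3.14, 3.14].

### API

Orientations are given as a unit quaternion [w, x, y, z].
In Python, from bench import * gives the robot as it stands. The module is installed in compiled form; this text tells all that it offers.
- The arm moves only by the tool apply_moves, never from a script. Its argument "series" is a list of rows, each an object of numbers: "dx", "dy", "dz": the shift along the tool's x, y, z in cm; "wx", "wy", "wz": the turn, a rotation vector about the tool's x, y, z in rad. A call has 1 to 20 rows; each row shifts and turns the pose as measured when the row begins, along the tool's axes as they then stand; what a row does not reach is not made up. A row lasts 1/8 s, in which the tool goes at most 62.5 mm and 10.7 degrees, less where a joint would pass 70% of its speed; a pose out of reach is approached as far as the arm can. A call is refused whole if a number of a shift passes 6.25 or a number of a turn 0.188, either way. A call with a gripper value outside its range is refused whole. "hand" is the finger opening in cm, from 0 to 8.54, set as the call begins (left out, the last holds). The fingers move at their own pace and stop on an object; "force" is the grip in N (left out, the last holds). Time passes only in rows, so rows that do not move let the fingers close. It gives the time, the measured TCP pose, the force and the opening at its end, in the units of the state.
- read_state(): the state, without advancing time (a new reading comes with each control period).
- get_image(name): name is "scene" or "top"; returns a dict with "image" (420x560x3 uint8, red, green, blue), "depth" (420x560 float32, mm along the optical axis (not along the pixel's ray), 0 where there is no reading), "mtx" (3x3 intrinsics, pixels), "dist_coeffs" ([k1, k2, p1, p2, k3] as OpenCV has them; the pictures are not rectified), "origin" and "rotation" of the camera in the world. Camera axes: x right, y down, z forward; pixel columns grow to the right and rows downward; lengths in mm; the calibration is good to about 2 mm. A picture is of the moment at which its call begins.
- hand_in(): hands the job in, once; it reports no verdict.
The state is a dict: "clock": time; "q": joint angles; "joint_velocities": joint speeds; "effort": joint torques, N m; "position": TCP position; "ee_rot": TCP orientation; "force": force on the tool from outside, world axes, zero at the start; "moment": the same for the moment, N m; "width": finger opening in mm.
Only numpy, scipy, OpenCV 4.12 (cv2) and the standard library are available. Lean on these libraries where they do the work, as an engineer would, in place of code of your own. Each camera call takes 0.05 s, during which the arm holds its last target.

## Working session

There is one attempt and no reset: what is moved stays moved. The work goes in short steps, Python scripts to look and compute and a tool call to move; the robot and the scene stay as the last step left them, time stands still between calls to the robot, and variables do not carry over. Pictures are saved under pics/ and viewed, and the job is handed in when it is done.

Besides the shell and the picture viewer there is one more tool, called as name(argument=value, ...), one argument or row to a line, values as JSON. apply_moves: Moves the arm, as the interface text tells. Its arguments: {"type":"object","properties":{"series":{"type":"array"},"hand":{"type":"number"},"force":{"type":"number"}},"required":["series"]}

```bash
mkdir -p pics
cat > h.py <<'E'
from bench import *
import numpy as np, cv2
def save(name,im): cv2.imwrite('pics/'+name,cv2.cvtColor(im,cv2.COLOR_RGB2BGR))
def ray(c,uv):
    p=cv2.undistortPoints(np.array([[uv]],float),np.array(c['mtx'],float),np.array(c['dist_coeffs'],float))[0,0]
    R=np.array(c['rotation']); return np.array(c['origin'],float), R@np.array([p[0],p[1],1.0])
def onz(c,uv,z):
    o,d=ray(c,uv); return o+d*(z-o[2])/d[2]
def cloud(c):
    h,w=c['depth'].shape
    u,v=np.meshgrid(np.arange(w),np.arange(h))
    p=cv2.undistortPoints(np.stack([u,v],-1).reshape(-1,1,2).astype(float),np.array(c['mtx'],float),np.array(c['dist_coeffs'],float)).reshape(h,w,2)
    P=np.dstack([p,np.ones((h,w))])*c['depth'][...,None]
    return P@np.array(c['rotation']).T+np.array(c['origin'])
E
python3 - <<'E'
from h import *
print(read_state())
for n in('scene','top'):
    c=get_image(n); save(n+'0.png',c['image']); print(n,c['mtx'],c['dist_coeffs'],c['origin'],c['rotation'])
E
```

```text
{'clock': 0.0, 'q': array([ 1.27331189,  0.60013565, -0.00252578,  1.60016817,  0.00179803,
        0.94288753, -0.07977256]), 'joint_velocities': array([-4.16195557e-04,  9.38042215e-05, -3.79582799e-04, -2.90570905e-04,
        3.60937958e-04,  1.64514838e-04, -1.01737199e-03]), 'effort': array([ 9.93772164e-05, -7.76469111e+01,  1.56454235e+00, -2.58018529e+01,
        1.22119483e-02,  8.95645644e-03,  1.71786417e-05]), 'position': array([ 158.67229075, -707.03901612,  302.99583337]), 'ee_rot': array([-7.81299222e-04,  9.93908767e-01,  1.10203106e-01, -1.64139535e-04]), 'force': array([-0.29231864, -0.18103935, -0.51406952]), 'moment': array([ 0.01405998,  0.04852935, -0.00562447]), 'width': 85.20596549648383}
scene [[410.98870384   0.         280.99380883]
 [  0.         410.98870384 209.30031679]
 [  0.           0.           1.        ]] [-0.10193603  0.          0.          0.          0.        ] [ 932.11989225 -504.89062361  713.775459  ] [-0.34104038  0.89884104  0.25543993 -0.10259967]
top [[387.4674948    0.         278.65925874]
 [  0.         387.4674948  211.55627946]
 [  0.           0.           1.        ]] [-0.03493068  0.          0.          0.          0.        ] [484.03265331  11.69474082 951.56585812] [ 0.06278586 -0.69788201  0.71067259 -0.06295318]
```

```bash
sed -i "s/^def save/from scipy.spatial.transform import Rotation as Ro\ndef qR(q): q=np.array(q,float); return q if q.ndim==2 else Ro.from_quat(q,scalar_first=True).as_matrix()\ndef save/; s/np.array(c\['rotation'\])/qR(c['rotation'])/" h.py
python3 - <<'E'
from h import *
print(qR(read_state()['ee_rot']).round(3))
for n in('scene','top'):
    c=get_image(n);P=cloud(c); print(n,qR(c['rotation']).round(3), (c['depth']>0).mean(), P[200,280],P[400,100])
    im=cv2.resize(c['image'],None,fx=1.4,fy=1.4); save(n+'1.png',im)
E
```

```text
[[ 0.976  0.219 -0.   ]
 [ 0.219 -0.976  0.001]
 [-0.    -0.001 -1.   ]]
scene [[ 0.848  0.389 -0.359]
 [ 0.529 -0.637  0.561]
 [-0.01  -0.665 -0.746]] 0.9961224489795918 [591.18728001  24.50012223  39.12489235] [ 5.56152717e+02 -5.00383028e+02 -1.32729353e-01]
top [[-0.018 -0.984  0.177]
 [-1.     0.018 -0.002]
 [-0.001 -0.177 -0.984]] 0.9960374149659864 [684.41689248   6.02435098   1.16434476] [216.06886336 435.29386258  -2.2901176 ]
```

View pics/scene0.png

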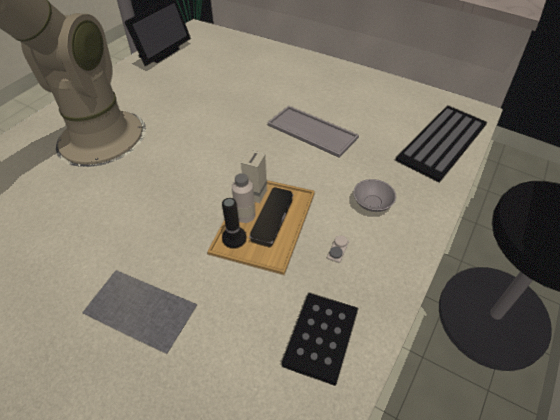

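View pics/top0.png

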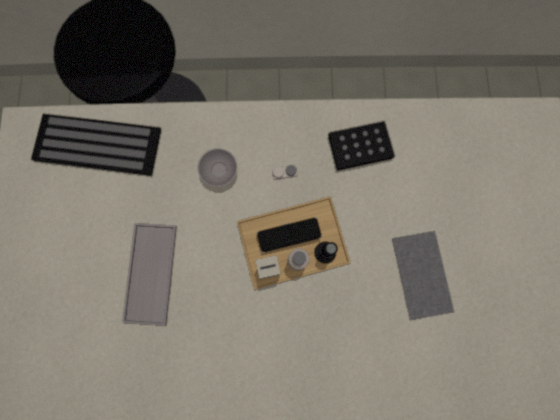

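```bash
cat > m.py <<'E'
from h import *
def comps(mask,mn=30):
    n,l,s,_=cv2.connectedComponentsWithStats(mask.astype(np.uint8)); return [(l==i) for i in range(1,n) if s[i,4]>=mn]
def rect(P,m):
    xy=P[m][:,:2].astype(np.float32); r=cv2.minAreaRect(xy); return r
if __name__=='__main__':
    for n in('top','scene'):
        c=get_image(n);P=cloud(c); reg=(P[...,0]>350)&(P[...,0]<950)&(abs(P[...,1])<480)
        print(n)
        for lo,hi in((100,140),(30,46),(2.5,30)):
            for m in comps(reg&(P[...,2]>lo)&(P[...,2]<hi)):
                v,u=np.nonzero(m); r=rect(P,m)
                print(lo,m.sum(),'uv',int(u.mean()),int(v.mean()),'mean',P[m].mean(0).round(1),'zmax',P[m][:,2].max().round(1),'rect',np.round(r[0],1),np.round(r[1],1),round(r[2],1),'rgb',c['image'][m].mean(0).round())
E
python3 m.py
```

```text
top
100 164 uv 329 248 mean [551.  -98.2 121.9] zmax 126.7 rect [551.  -98.9] [28.4 27.7] 88.8 rgb [64. 62. 59.]
100 326 uv 298 258 mean [531.9 -30.2 113.3] zmax 128.1 rect [532.2 -30.3] [43.7 41.4] 88.5 rgb [112. 106. 101.]
100 412 uv 267 266 mean [515.3  36.2 120.9] zmax 125.3 rect [515.6  36.3] [40.1 46.1] 11.2 rgb [146. 139. 126.]
30 200 uv 217 166 mean [766.1 159.5  32.7] zmax 38.0 rect [764.4 159.9] [97.8 94.8] 1.3 rgb [112. 106. 102.]
30 1354 uv 288 234 mean [593.3 -12.3  40.2] zmax 45.9 rect [595.2 -12.8] [ 53.7 150. ] 13.1 rgb [26. 24. 22.]
2.5 43 uv 422 104 mean [ 934.3 -373.6    3.5] zmax 5.7 rect [ 934.4 -374.4] [26.  40.3] 52.2 rgb [153. 146. 133.]
2.5 42 uv 289 119 mean [898.6 -22.    3.6] zmax 6.9 rect [896.8 -21.1] [14.9 52.8] 74.1 rgb [152. 146. 133.]
2.5 32 uv 449 115 mean [ 902.6 -442.2    3.4] zmax 5.5 rect [ 899.9 -443.1] [19.7 35.3] 23.6 rgb [149. 144. 130.]
2.5 2600 uv 361 144 mean [ 819.5 -201.4   21.3] zmax 29.8 rect [ 830.8 -206. ] [160.7 183.9] 9.4 rgb [45. 43. 42.]
2.5 3164 uv 125 147 mean [827.1 396.9  15.3] zmax 22.4 rect [831.3 399.1] [177.2 143.3] 82.8
[... 3601 characters left out ...]
.3 rgb [119. 111. 108.]
2.5 2100 uv 431 154 mean [830.2 391.1  14.1] zmax 20.1 rect [827.8 402.2] [174.5 130.3] 81.1 rgb [57. 55. 55.]
2.5 948 uv 374 195 mean [760.4 172.   15.8] zmax 30.0 rect [763.5 160.9] [92.8 95.8] 18.1 rgb [116. 108. 106.]
2.5 3815 uv 264 233 mean [599.5 -49.6   8.3] zmax 30.0 rect [574.8 -23.6] [176. 244.] 14.1 rgb [143. 114.  73.]
2.5 363 uv 337 248 mean [755.8 -10.6  13. ] zmax 19.9 rect [752.5  -6.9] [33.3 60.9] 8.2 rgb [134. 125. 117.]
2.5 4830 uv 140 310 mean [ 496.7 -336.4    4.7] zmax 9.5 rect [ 489.1 -335.2] [209.9 115.1] 9.3 rgb [102.  99.  97.]
2.5 4583 uv 320 338 mean [ 820.6 -207.7   21.8] zmax 28.4 rect [ 814.6 -195.2] [108.3 165.9] 10.4 rgb [37. 36. 36.]
```

Run:
```python
from m import *
for n in('top','scene'):
    c=get_image(n);P=cloud(c);im=c['image'].astype(int); hsv=cv2.cvtColor(c['image'],cv2.COLOR_RGB2HSV)
    B=lambda x0,x1,y0,y1:(P[...,0]>x0)&(P[...,0]<x1)&(P[...,1]>y0)&(P[...,1]<y1)
    print(n)
    for nm,m in (('mat',B(370,620,-430,-240)&(hsv[...,2]<125)),('tray',B(360,650,240,410)&(hsv[...,2]<135)),('bay',B(450,700,-200,130)&(hsv[...,1]>85)&(P[...,2]<25))):
        cs=comps(m,300); m=max(cs,key=lambda a:a.sum())
        ct=max(cv2.findContours(m.astype(np.uint8),0,2)[0],key=cv2.contourArea)[:,0]
        z={'mat':4,'tray':10,'bay':12}[nm]
        q=np.array([onz(c,p,z)[:2] for p in cv2.convexHull(ct)[:,0].astype(float)],np.float32)
        r=cv2.minAreaRect(q); print(nm,np.round(r[0],1),np.round(r[1],1),round(r[2],1))
    # case, using dark
    for z,lbl in ((113,'bottlecap'),):
        for m in comps(B(480,600,-130,80)&(P[...,2]>z)&(P[...,2]<140),20):
            r=rect(P,m); print('top',np.round(r[0],1),np.round(r[1],1),round(r[2],1), np.median(P[m][:,2]).round(1))
```

```text
top
mat [ 493.6 -335.3] [200.6 111.3] 8.7
tray [507.9 323.6] [109.5 243.3] 85.5
bay [578.2 -22.6] [170.  239.3] 14.0
top [551.  -99.4] [28.1 27.9] 87.4 123.0
top [532.  -31.2] [26.9 27.1] 42.5 124.9
top [515.6  36.3] [40. 46.] 11.3 120.9
scene
mat [ 492.3 -334.8] [200.4 110. ] 8.8
tray [509.9 320.9] [114.5 244.2] 85.5
bay [578.5 -25. ] [172.7 246.7] 14.2
top [515.4  36.7] [40.1 48.4] 10.5 120.0
top [531.9 -30.9] [27.4 28.7] 88.1 123.2
top [551.3 -99.2] [28.  28.8] 32.9 121.5
```

apply_moves(
  series=[
    {"dx": 5.5,"dy": -1.15,"wz": -0.087},
    {"dx": 5.5,"dy": -1.15,"wz": -0.087},
    {"dx": 5.5,"dy": -1.15,"wz": -0.087},
    {"dx": 5.4,"dy": -1.15,"wz": -0.087},
    {"dx": 5.3,"dy": -1.15,"wz": -0.087},
    {"dx": 5.2,"dy": -1.15,"wz": -0.087},
    {"dx": 5.2,"dy": -1.15,"wz": -0.087},
    {"dx": 5.1,"dy": -1.15,"wz": -0.087},
    {"dx": 5.0,"dy": -1.15,"wz": -0.087},
    {"dx": 4.9,"dy": -1.15,"wz": -0.087},
  ],
)

```text
schema error: expected keys dx, dy, dz, wx, wy, wz
```

apply_moves(
  series=[
    {"dx": 5.5,"dy": -1.15,"dz": 0,"wx": 0,"wy": 0,"wz": -0.087},
    {"dx": 5.5,"dy": -1.15,"dz": 0,"wx": 0,"wy": 0,"wz": -0.087},
    {"dx": 5.5,"dy": -1.15,"dz": 0,"wx": 0,"wy": 0,"wz": -0.087},
    {"dx": 5.4,"dy": -1.15,"dz": 0,"wx": 0,"wy": 0,"wz": -0.087},
    {"dx": 5.3,"dy": -1.15,"dz": 0,"wx": 0,"wy": 0,"wz": -0.087},
    {"dx": 5.2,"dy": -1.15,"dz": 0,"wx": 0,"wy": 0,"wz": -0.087},
    {"dx": 5.2,"dy": -1.15,"dz": 0,"wx": 0,"wy": 0,"wz": -0.087},
    {"dx": 5.1,"dy": -1.15,"dz": 0,"wx": 0,"wy": 0,"wz": -0.087},
    {"dx": 5.0,"dy": -1.15,"dz": 0,"wx": 0,"wy": 0,"wz": -0.087},
    {"dx": 4.9,"dy": -1.15,"dz": 0,"wx": 0,"wy": 0,"wz": -0.087},
  ],
)

```text
clock: 1.65
position: [519.2, -318.1, 302.6]
ee_rot: [0.002, 0.85, 0.527, -0.001]
force: [1.5, 0.4, -0.2]
width: 85.5
```

```bash
cat > go.py <<'E'
import sys
from h import *
# usage: go.py x y z yaw(deg of tool y)  -> remaining shift in tool axes (cm), turn (rad)
s=read_state();R=qR(s['ee_rot']);p=s['position']
print('clk',round(s['clock'],2),'pos',p.round(1),'yawY',np.degrees(np.arctan2(R[1,1],R[0,1])).round(1),'tilt',R[2].round(3),'F',s['force'].round(1),'w',round(s['width'],1),'q',s['q'].round(2))
if len(sys.argv)>4:
    x,y,z,a=map(float,sys.argv[1:5]);a=np.radians(a)
    Y=np.array([np.cos(a),np.sin(a),0]);Z=np.array([0,0,-1.]);T=np.stack([np.cross(Y,Z),Y,Z],1)
    print('shift now-axes cm',(R.T@(np.array([x,y,z])-p)/10).round(2),'in target axes',(T.T@(np.array([x,y,z])-p)/10).round(2),'rot',Ro.from_matrix(R.T@T).as_rotvec().round(3))
E
python3 go.py 515.5 36.5 250 11
```

```text
clk 1.65 pos [ 519.2 -318.1  302.6] yawY -26.4 tilt [-0.003  0.003 -1.   ] F [ 1.5  0.4 -0.2] w 85.5 q [ 0.64  0.47 -0.27  1.87  0.17  0.82 -0.17]
shift now-axes cm [ 31.61 -16.11   5.11] in target axes [34.88  6.4   5.26] rot [ 0.002  0.004 -0.653]
```

apply_moves(
  series=[
    {"dx": 4.5,"dy": -2.1,"dz": 0.5,"wx": 0,"wy": 0,"wz": -0.093},
    {"dx": 4.7,"dy": -1.7,"dz": 0.5,"wx": 0,"wy": 0,"wz": -0.093},
    {"dx": 4.8,"dy": -1.2,"dz": 0.5,"wx": 0,"wy": 0,"wz": -0.093},
    {"dx": 4.9,"dy": -0.7,"dz": 0.5,"wx": 0,"wy": 0,"wz": -0.093},
    {"dx": 5.0,"dy": -0.3,"dz": 0.5,"wx": 0,"wy": 0,"wz": -0.093},
    {"dx": 5.0,"dy": 0.2,"dz": 0.5,"wx": 0,"wy": 0,"wz": -0.093},
    {"dx": 5.0,"dy": 0.7,"dz": 0.5,"wx": 0,"wy": 0,"wz": -0.093},
    {"dx": 0,"dy": 0,"dz": 0,"wx": 0,"wy": 0,"wz": 0},
  ],
)

```text
clock: 2.65
position: [528.6, 46.2, 267.1]
ee_rot: [0.004, 0.626, 0.78, 0.001]
force: [0.6, -0.2, -0.6]
width: 85.2
```

```bash
python3 go.py 515.5 36.5 150 11
```

```text
clk 2.65 pos [528.6  46.2 267.1] yawY 12.6 tilt [-0.005  0.007 -1.   ] F [ 0.6 -0.2 -0.6] w 85.2 q [ 0.14  0.45 -0.47  2.06  0.32  0.69 -0.31]
shift now-axes cm [-0.61 -1.57 11.7 ] in target axes [-0.71 -1.47 11.71] rot [0.007 0.005 0.027]
```

apply_moves(
  series=[
    {"dx": -0.6,"dy": -1.5,"dz": 2,"wx": 0.007,"wy": 0.005,"wz": 0.027},
    {"dx": 0,"dy": 0,"dz": 4,"wx": 0,"wy": 0,"wz": 0},
    {"dx": 0,"dy": 0,"dz": 1.5,"wx": 0,"wy": 0,"wz": 0},
    {"dx": 0,"dy": 0,"dz": 0,"wx": 0,"wy": 0,"wz": 0},
  ],
)

```text
clock: 3.15
position: [516.5, 34.7, 191.7]
ee_rot: [0.002, 0.638, 0.77, 0.0]
force: [-0.7, 0.4, -0.1]
width: 85.2
```

```bash
python3 go.py 515.5 36.5 146 11
```

```text
clk 3.15 pos [516.5  34.7 191.7] yawY 10.7 tilt [-0.002  0.003 -1.   ] F [-0.7  0.4 -0.1] w 85.2 q [ 0.09  0.54 -0.38  2.16  0.41  0.51 -0.41]
shift now-axes cm [ 0.21 -0.07  4.57] in target axes [ 0.2  -0.06  4.57] rot [ 0.003  0.002 -0.005]
```

apply_moves(
  series=[
    {"dx": 0.2,"dy": -0.1,"dz": 2.5,"wx": 0,"wy": 0,"wz": 0},
    {"dx": 0,"dy": 0,"dz": 2,"wx": 0,"wy": 0,"wz": 0},
    {"dx": 0,"dy": 0,"dz": 0,"wx": 0,"wy": 0,"wz": 0},
  ],
)

```text
clock: 3.52
position: [517.7, 35.5, 149.0]
ee_rot: [0.004, 0.639, 0.769, 0.002]
force: [-0.2, -0.5, 0.5]
width: 85.0
```

```bash
python3 go.py 515.5 36.5 146 11; python3 -c "
from h import *
c=get_image('scene');save('a1.png',cv2.resize(c['image'][90:290,150:400],None,fx=3,fy=3))"
```

```text
clk 3.52 pos [517.7  35.5 149. ] yawY 10.6 tilt [-0.003  0.008 -1.   ] F [-0.2 -0.5  0.5] w 85.0 q [ 0.04  0.61 -0.31  2.18  0.47  0.4  -0.48]
shift now-axes cm [ 0.14 -0.2   0.3 ] in target axes [ 0.14 -0.2   0.3 ] rot [ 0.008  0.003 -0.007]
```

View pics/a1.png

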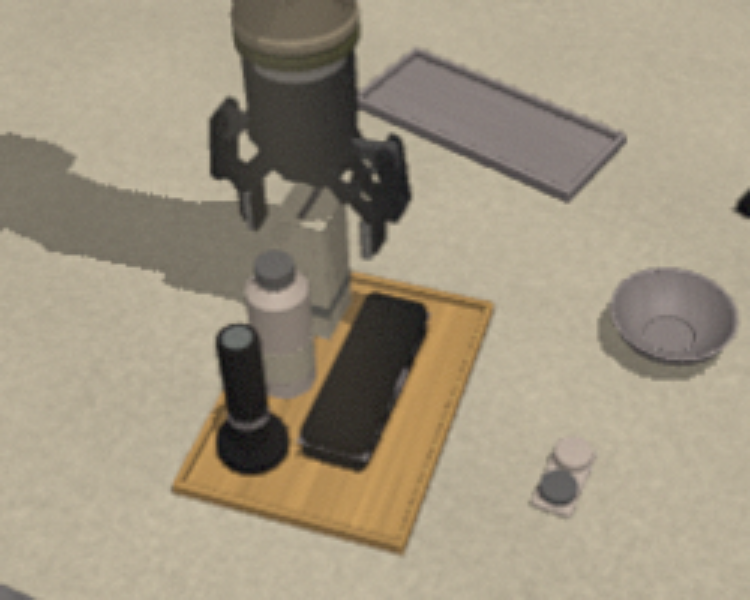

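apply_moves(
  series=[
    {"dx": 0.1,"dy": -0.2,"dz": 0.3,"wx": 0.008,"wy": 0.003,"wz": -0.007},
    {"dx": 0,"dy": 0,"dz": 0,"wx": 0,"wy": 0,"wz": 0},
  ],
)

```text
clock: 3.82
position: [516.7, 36.1, 148.6]
ee_rot: [0.001, 0.636, 0.772, 0.001]
force: [-0.3, 0.2, -0.4]
width: 85.3
```

apply_moves(
  hand=3.5,
  force=40,
  series=[
    {"dx": 0,"dy": 0,"dz": 0,"wx": 0,"wy": 0,"wz": 0},
    {"dx": 0,"dy": 0,"dz": 0,"wx": 0,"wy": 0,"wz": 0},
    {"dx": 0,"dy": 0,"dz": 0,"wx": 0,"wy": 0,"wz": 0},
    {"dx": 0,"dy": 0,"dz": 0,"wx": 0,"wy": 0,"wz": 0},
    {"dx": 0,"dy": 0,"dz": 0,"wx": 0,"wy": 0,"wz": 0},
    {"dx": 0,"dy": 0,"dz": 0,"wx": 0,"wy": 0,"wz": 0},
  ],
)

```text
clock: 4.58
position: [516.9, 35.9, 149.5]
ee_rot: [0.002, 0.636, 0.771, 0.001]
force: [0.7, -0.2, 0.5]
width: 39.0
```

```bash
python3 go.py 515.5 36.5 146 11;python3 m.py | grep '^100'
```

```text
clk 4.58 pos [516.9  35.9 149.5] yawY 11.0 tilt [-0.001  0.004 -1.   ] F [ 0.7 -0.2  0.5] w 39.0 q [ 0.04  0.61 -0.32  2.18  0.47  0.41 -0.47]
shift now-axes cm [ 0.08 -0.13  0.35] in target axes [ 0.08 -0.13  0.35] rot [ 0.004  0.001 -0.001]
100 166 uv 329 248 mean [550.9 -98.1 121.9] zmax 126.6 rect [551.4 -98.8] [28.8 27.7] 37.1 rgb [68. 67. 64.]
100 634 uv 251 160 mean [518.2  28.  121.3] zmax 140.0 rect [517.1  33.1] [ 45.4 108.9] 89.8 rgb [93. 89. 79.]
100 312 uv 241 183 mean [536.2 -35.3 112.9] zmax 125.9 rect [533.7 -33.1] [42.4 37.8] 35.2 rgb [134. 125. 117.]
100 231 uv 229 206 mean [ 554.7 -102.5  116.8] zmax 124.7 rect [551.8 -99.3] [29.2 29.3] 49.0 rgb [57. 56. 54.]
```

apply_moves(
  series=[
    {"dx": 0,"dy": 0,"dz": -1,"wx": 0,"wy": 0,"wz": 0},
    {"dx": 0,"dy": 0,"dz": -2,"wx": 0,"wy": 0,"wz": 0},
    {"dx": 0,"dy": 0,"dz": -2,"wx": 0,"wy": 0,"wz": 0},
    {"dx": 0,"dy": 0,"dz": 0,"wx": 0,"wy": 0,"wz": 0},
  ],
)

```text
clock: 5.18
position: [516.1, 36.0, 201.6]
ee_rot: [0.001, 0.636, 0.772, 0.001]
force: [-0.2, 0.2, -2.3]
width: 39.6
```

```bash
python3 go.py 432.7 328.5 190 11
```

```text
clk 5.17 pos [516.1  36.  201.6] yawY 11.0 tilt [-0.001  0.003 -1.   ] F [-0.2  0.2 -2.3] w 39.6 q [ 0.11  0.53 -0.4   2.15  0.4   0.53 -0.4 ]
shift now-axes cm [30.31 -2.62  1.14] in target axes [30.3  -2.61  1.16] rot [ 0.003  0.001 -0.   ]
```

Force −2.3 N confirms the carton's weight is held. Move to the tray, smoothly.

apply_moves(
  series=[
    {"dx": 1.5,"dy": -0.1,"dz": 0,"wx": 0,"wy": 0,"wz": 0},
    {"dx": 3,"dy": -0.3,"dz": 0,"wx": 0,"wy": 0,"wz": 0},
    {"dx": 4,"dy": -0.4,"dz": 0,"wx": 0,"wy": 0,"wz": 0},
    {"dx": 4,"dy": -0.4,"dz": 0,"wx": 0,"wy": 0,"wz": 0},
    {"dx": 4,"dy": -0.4,"dz": 0,"wx": 0,"wy": 0,"wz": 0},
    {"dx": 4,"dy": -0.4,"dz": 0,"wx": 0,"wy": 0,"wz": 0},
    {"dx": 4,"dy": -0.3,"dz": 0,"wx": 0,"wy": 0,"wz": 0},
    {"dx": 3,"dy": -0.2,"dz": 0,"wx": 0,"wy": 0,"wz": 0},
    {"dx": 1.5,"dy": -0.1,"dz": 0,"wx": 0,"wy": 0,"wz": 0},
    {"dx": 0,"dy": 0,"dz": 0,"wx": 0,"wy": 0,"wz": 0},
    {"dx": 0,"dy": 0,"dz": 0,"wx": 0,"wy": 0,"wz": 0},
  ],
)

```text
clock: 6.55
position: [425.4, 329.6, 194.2]
ee_rot: [-0.002, 0.634, 0.773, -0.003]
force: [0.1, -0.1, -2.4]
width: 39.8
```

```bash
python3 go.py 432.7 328.5 149.5 11
```

```text
clk 6.55 pos [425.4 329.6 194.2] yawY 11.2 tilt [-0.001 -0.008 -1.   ] F [ 0.1 -0.1 -2.4] w 39.8 q [-0.51  0.56 -0.36  2.1   0.36  0.55 -0.93]
shift now-axes cm [-0.25  0.73  4.47] in target axes [-0.25  0.7   4.47] rot [-0.008  0.001  0.004]
```

apply_moves(
  series=[
    {"dx": -0.2,"dy": 0.7,"dz": 1,"wx": -0.008,"wy": 0,"wz": 0},
    {"dx": 0,"dy": 0,"dz": 1.5,"wx": 0,"wy": 0,"wz": 0},
    {"dx": 0,"dy": 0,"dz": 0.8,"wx": 0,"wy": 0,"wz": 0},
    {"dx": 0,"dy": 0,"dz": 0.5,"wx": 0,"wy": 0,"wz": 0},
    {"dx": 0,"dy": 0,"dz": 0.1,"wx": 0,"wy": 0,"wz": 0},
  ],
)

```text
clock: 7.18
position: [434.5, 325.3, 151.6]
ee_rot: [0.001, 0.636, 0.771, -0.001]
force: [0.1, 0.0, -1.3]
width: 39.9
```

```bash
python3 go.py 432.7 328.5 149.5 11
```

```text
clk 7.17 pos [434.5 325.3 151.6] yawY 10.9 tilt [-0.004 -0.    -1.   ] F [ 0.1  0.  -1.3] w 39.9 q [-0.54  0.62 -0.3   2.12  0.41  0.45 -0.97]
shift now-axes cm [ 0.35 -0.11  0.21] in target axes [ 0.35 -0.11  0.21] rot [-0.     0.004 -0.001]
```

apply_moves(
  series=[
    {"dx": 0,"dy": 0,"dz": 0.15,"wx": 0,"wy": 0,"wz": 0},
    {"dx": 0,"dy": 0,"dz": 0.1,"wx": 0,"wy": 0,"wz": 0},
    {"dx": 0,"dy": 0,"dz": 0.1,"wx": 0,"wy": 0,"wz": 0},
  ],
)

```text
clock: 7.55
position: [434.3, 325.4, 149.5]
ee_rot: [0.002, 0.636, 0.771, -0.001]
force: [-2.8, -2.0, 13.9]
width: 39.7
```

Contact (13.9 N up): it stands on the tray. Release.

apply_moves(
  hand=6.2,
  series=[
    {"dx": 0,"dy": 0,"dz": 0,"wx": 0,"wy": 0,"wz": 0},
    {"dx": 0,"dy": 0,"dz": 0,"wx": 0,"wy": 0,"wz": 0},
    {"dx": 0,"dy": 0,"dz": 0,"wx": 0,"wy": 0,"wz": 0},
    {"dx": 0,"dy": 0,"dz": 0,"wx": 0,"wy": 0,"wz": 0},
    {"dx": 0,"dy": 0,"dz": -2,"wx": 0,"wy": 0,"wz": 0},
    {"dx": 0,"dy": 0,"dz": -4,"wx": 0,"wy": 0,"wz": 0},
    {"dx": 0,"dy": 0,"dz": -3,"wx": 0,"wy": 0,"wz": 0},
  ],
)

```text
clock: 8.43
position: [433.6, 325.8, 240.4]
ee_rot: [0.001, 0.636, 0.772, -0.002]
force: [-0.4, 0.5, 1.0]
width: 62.0
```

```bash
python3 go.py 532 -31 230 12; python3 m.py | grep -E '^100|^top|^scene'; python3 -c "
from h import *
c=get_image('scene');save('a2.png',c['image'])"
```

```text
clk 8.43 pos [433.6 325.8 240.4] yawY 11.0 tilt [-0.005 -0.002 -1.   ] F [-0.4  0.5  1. ] w 62.0 q [-0.47  0.5  -0.4   2.06  0.32  0.65 -0.88]
shift now-axes cm [-36.9    2.85   1.21] in target axes [-36.95   2.21   1.04] rot [-0.002  0.005 -0.017]
top
100 167 uv 329 248 mean [550.9 -98.1 121.5] zmax 126.7 rect [551.4 -98.8] [28.5 28.2] 43.7 rgb [65. 64. 61.]
100 331 uv 298 258 mean [531.9 -30.4 113.2] zmax 128.8 rect [532.9 -31.3] [44.1 43. ] 50.4 rgb [115. 109. 104.]
100 481 uv 132 307 mean [434.2 322.2 119.4] zmax 124.7 rect [434.  324.8] [40.2 48.1] 11.5 rgb [120. 114. 104.]
scene
100 255 uv 288 89 mean [435.4 318.8 115.4] zmax 123.0 rect [431.2 324.6] [41.9 53. ] 10.8 rgb [129. 122. 107.]
100 313 uv 242 183 mean [536.3 -35.2 112.8] zmax 126.1 rect [534.1 -33.6] [42.4 36.5] 36.1 rgb [132. 123. 114.]
100 235 uv 229 206 mean [ 554.9 -102.7  116.5] zmax 124.4 rect [551.9 -99.5] [29.4 28.4] 76.5 rgb [55. 54. 52.]
```

View pics/a2.png

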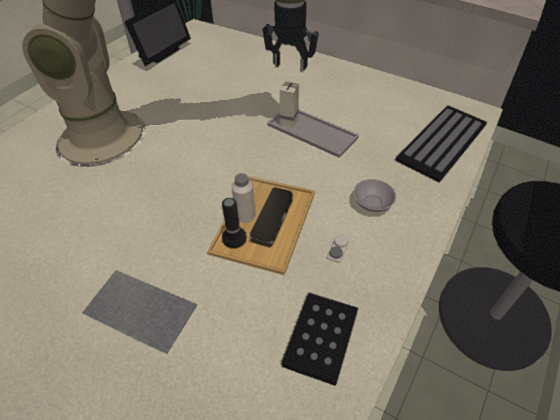

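apply_moves(
  hand=8.5,
  series=[
    {"dx": -2,"dy": 0.1,"dz": 0,"wx": 0,"wy": 0,"wz": 0},
    {"dx": -4,"dy": 0.3,"dz": 0,"wx": 0,"wy": 0,"wz": 0},
    {"dx": -5,"dy": 0.4,"dz": 0,"wx": 0,"wy": 0,"wz": -0.017},
    {"dx": -5,"dy": 0.4,"dz": 0,"wx": 0,"wy": 0,"wz": 0},
    {"dx": -5,"dy": 0.4,"dz": 0,"wx": 0,"wy": 0,"wz": 0},
    {"dx": -5,"dy": 0.4,"dz": 0,"wx": 0,"wy": 0,"wz": 0},
    {"dx": -5,"dy": 0.4,"dz": 0,"wx": 0,"wy": 0,"wz": 0},
    {"dx": -4,"dy": 0.3,"dz": 0,"wx": 0,"wy": 0,"wz": 0},
    {"dx": -1.5,"dy": 0.1,"dz": 0,"wx": 0,"wy": 0,"wz": 0},
    {"dx": 0,"dy": 0,"dz": 0,"wx": 0,"wy": 0,"wz": 0},
    {"dx": 0,"dy": 0,"dz": 0,"wx": 0,"wy": 0,"wz": 0},
  ],
)

```text
clock: 9.95
position: [532.0, -47.1, 231.0]
ee_rot: [-0.004, 0.63, 0.776, -0.009]
force: [-0.4, -0.2, -1.0]
width: 84.9
```

```bash
python3 go.py 532 -31 138 12
```

```text
clk 9.95 pos [532.  -47.1 231. ] yawY 11.8 tilt [-0.005 -0.019 -1.   ] F [-0.4 -0.2 -1. ] w 84.9 q [ 0.27  0.51 -0.41  2.08  0.34  0.64 -0.17]
shift now-axes cm [1.63 0.51 9.29] in target axes [1.58 0.33 9.3 ] rot [-0.019  0.005 -0.003]
```

apply_moves(
  series=[
    {"dx": 1.6,"dy": 0.3,"dz": 1,"wx": -0.019,"wy": 0.005,"wz": 0},
    {"dx": 0,"dy": 0,"dz": 3,"wx": 0,"wy": 0,"wz": 0},
    {"dx": 0,"dy": 0,"dz": 0,"wx": 0,"wy": 0,"wz": 0},
  ],
)

```text
clock: 10.32
position: [530.8, -25.5, 190.7]
ee_rot: [-0.0, 0.628, 0.778, 0.001]
force: [-0.3, -0.5, 1.1]
width: 85.2
```

```bash
python3 go.py 532 -31 138 12
```

```text
clk 10.32 pos [530.8 -25.5 190.7] yawY 12.2 tilt [ 0.001  0.002 -1.   ] F [-0.3 -0.5  1.1] w 85.2 q [ 0.21  0.56 -0.38  2.12  0.4   0.52 -0.25]
shift now-axes cm [-0.57 -0.    5.26] in target axes [-0.57  0.01  5.27] rot [ 0.002 -0.001  0.004]
```

apply_moves(
  series=[
    {"dx": -0.5,"dy": 0,"dz": 2.5,"wx": 0,"wy": 0,"wz": 0},
    {"dx": 0,"dy": 0,"dz": 2,"wx": 0,"wy": 0,"wz": 0},
    {"dx": 0,"dy": 0,"dz": 0.5,"wx": 0,"wy": 0,"wz": 0},
    {"dx": 0,"dy": 0,"dz": 0,"wx": 0,"wy": 0,"wz": 0},
  ],
)

```text
clock: 10.82
position: [533.4, -26.2, 143.4]
ee_rot: [0.001, 0.625, 0.78, 0.003]
force: [-0.2, -0.7, -0.1]
width: 85.0
```

```bash
python3 go.py 532 -31 138 12
```

```text
clk 10.82 pos [533.4 -26.2 143.4] yawY 12.6 tilt [ 0.001  0.006 -1.   ] F [-0.2 -0.7 -0.1] w 85.0 q [ 0.16  0.63 -0.31  2.15  0.46  0.42 -0.3 ]
shift now-axes cm [-0.44 -0.24  0.54] in target axes [-0.44 -0.23  0.54] rot [ 0.006 -0.001  0.01 ]
```

apply_moves(
  series=[
    {"dx": -0.4,"dy": -0.2,"dz": 0.5,"wx": 0.006,"wy": 0,"wz": 0.01},
    {"dx": 0,"dy": 0,"dz": 0,"wx": 0,"wy": 0,"wz": 0},
    {"dx": -0.1,"dy": 0,"dz": 0.1,"wx": 0,"wy": 0,"wz": 0},
  ],
)

```text
clock: 11.2
position: [533.2, -31.8, 139.0]
ee_rot: [0.0, 0.629, 0.777, 0.001]
force: [0.6, -0.5, 0.3]
width: 85.2
```

```bash
python3 go.py 532 -31 138 12
```

```text
clk 11.2 pos [533.2 -31.8 139. ] yawY 12.0 tilt [ 0.001  0.002 -1.   ] F [ 0.6 -0.5  0.3] w 85.2 q [ 0.16  0.64 -0.3   2.15  0.46  0.41 -0.3 ]
shift now-axes cm [ 0.1 -0.1  0.1] in target axes [ 0.1 -0.1  0.1] rot [ 0.002 -0.001 -0.   ]
```

apply_moves(
  hand=4.0,
  force=40,
  series=[
    {"dx": 0.1,"dy": -0.1,"dz": 0.1,"wx": 0,"wy": 0,"wz": 0},
    {"dx": 0,"dy": 0,"dz": 0,"wx": 0,"wy": 0,"wz": 0},
    {"dx": 0,"dy": 0,"dz": 0,"wx": 0,"wy": 0,"wz": 0},
    {"dx": 0,"dy": 0,"dz": 0,"wx": 0,"wy": 0,"wz": 0},
    {"dx": 0,"dy": 0,"dz": 0,"wx": 0,"wy": 0,"wz": 0},
    {"dx": 0,"dy": 0,"dz": 0,"wx": 0,"wy": 0,"wz": 0},
  ],
)

```text
clock: 11.95
position: [532.0, -31.2, 138.4]
ee_rot: [0.001, 0.63, 0.777, 0.001]
force: [-0.4, -0.2, 1.1]
width: 45.1
```

```bash
python3 go.py 508.5 322.5 190 12
```

```text
clk 11.95 pos [532.  -31.2 138.4] yawY 12.0 tilt [ 0.     0.002 -1.   ] F [-0.4 -0.2  1.1] w 45.1 q [ 0.16  0.64 -0.3   2.15  0.46  0.41 -0.3 ]
shift now-axes cm [35.09  5.04 -5.13] in target axes [35.08  5.05 -5.16] rot [ 0.002 -0.    -0.001]
```

apply_moves(
  series=[
    {"dx": 0,"dy": 0,"dz": -1,"wx": 0,"wy": 0,"wz": 0},
    {"dx": 0,"dy": 0,"dz": -2,"wx": 0,"wy": 0,"wz": 0},
    {"dx": 0,"dy": 0,"dz": -2,"wx": 0,"wy": 0,"wz": 0},
    {"dx": 0,"dy": 0,"dz": 0,"wx": 0,"wy": 0,"wz": 0},
    {"dx": 1.5,"dy": 0.2,"dz": 0,"wx": 0,"wy": 0,"wz": 0},
    {"dx": 3,"dy": 0.4,"dz": 0,"wx": 0,"wy": 0,"wz": 0},
    {"dx": 4,"dy": 0.6,"dz": 0,"wx": 0,"wy": 0,"wz": 0},
    {"dx": 4,"dy": 0.6,"dz": 0,"wx": 0,"wy": 0,"wz": 0},
    {"dx": 4,"dy": 0.6,"dz": 0,"wx": 0,"wy": 0,"wz": 0},
    {"dx": 4,"dy": 0.6,"dz": 0,"wx": 0,"wy": 0,"wz": 0},
    {"dx": 4,"dy": 0.6,"dz": 0,"wx": 0,"wy": 0,"wz": 0},
    {"dx": 4,"dy": 0.6,"dz": 0,"wx": 0,"wy": 0,"wz": 0},
    {"dx": 3,"dy": 0.4,"dz": 0,"wx": 0,"wy": 0,"wz": 0},
    {"dx": 1.5,"dy": 0.2,"dz": 0,"wx": 0,"wy": 0,"wz": 0},
    {"dx": 0,"dy": 0,"dz": 0,"wx": 0,"wy": 0,"wz": 0},
    {"dx": 0,"dy": 0,"dz": 0,"wx": 0,"wy": 0,"wz": 0},
  ],
)

```text
clock: 13.95
position: [500.5, 319.8, 181.2]
ee_rot: [-0.005, 0.627, 0.779, -0.005]
force: [1.4, -0.7, -2.8]
width: 44.9
```

```bash
python3 go.py 508.5 322.5 138.4 12
```

```text
clk 13.95 pos [500.5 319.8 181.2] yawY 12.3 tilt [ 0.002 -0.013 -1.   ] F [ 1.4 -0.7 -2.8] w 44.9 q [-0.44  0.62 -0.33  1.98  0.33  0.6  -0.78]
shift now-axes cm [0.08 0.89 4.27] in target axes [0.09 0.84 4.28] rot [-0.013 -0.001  0.005]
```

apply_moves(
  series=[
    {"dx": 0.1,"dy": 0.8,"dz": 1,"wx": -0.013,"wy": 0,"wz": 0.005},
    {"dx": 0,"dy": 0,"dz": 1.5,"wx": 0,"wy": 0,"wz": 0},
    {"dx": 0,"dy": 0,"dz": 0.8,"wx": 0,"wy": 0,"wz": 0},
    {"dx": 0,"dy": 0,"dz": 0.4,"wx": 0,"wy": 0,"wz": 0},
    {"dx": 0,"dy": 0,"dz": 0,"wx": 0,"wy": 0,"wz": 0},
  ],
)

```text
clock: 14.58
position: [509.7, 318.8, 140.8]
ee_rot: [0.0, 0.631, 0.775, -0.0]
force: [0.6, -0.7, -3.0]
width: 44.7
```

```bash
python3 go.py 508.5 322.5 138.4 12
```

```text
clk 14.57 pos [509.7 318.8 140.8] yawY 11.7 tilt [-0.001  0.    -1.   ] F [ 0.6 -0.7 -3. ] w 44.7 q [-0.46  0.68 -0.29  2.    0.38  0.51 -0.81]
shift now-axes cm [ 0.39 -0.05  0.24] in target axes [ 0.39 -0.04  0.24] rot [ 0.     0.001 -0.005]
```

apply_moves(
  series=[
    {"dx": 0.2,"dy": 0,"dz": 0.1,"wx": 0,"wy": 0,"wz": 0},
    {"dx": 0,"dy": 0,"dz": 0.1,"wx": 0,"wy": 0,"wz": 0},
    {"dx": 0,"dy": 0,"dz": 0.1,"wx": 0,"wy": 0,"wz": 0},
  ],
)

```text
clock: 14.95
position: [509.6, 321.3, 138.4]
ee_rot: [0.0, 0.631, 0.775, 0.001]
force: [0.5, -1.6, 6.0]
width: 45.0
```

Contact made. Release and rise, keeping the opening modest next to the carton.

apply_moves(
  hand=6.2,
  series=[
    {"dx": 0,"dy": 0,"dz": 0,"wx": 0,"wy": 0,"wz": 0},
    {"dx": 0,"dy": 0,"dz": 0,"wx": 0,"wy": 0,"wz": 0},
    {"dx": 0,"dy": 0,"dz": 0,"wx": 0,"wy": 0,"wz": 0},
    {"dx": 0,"dy": 0,"dz": 0,"wx": 0,"wy": 0,"wz": 0},
    {"dx": 0,"dy": 0,"dz": -2,"wx": 0,"wy": 0,"wz": 0},
    {"dx": 0,"dy": 0,"dz": -4,"wx": 0,"wy": 0,"wz": 0},
    {"dx": 0,"dy": 0,"dz": -4,"wx": 0,"wy": 0,"wz": 0},
  ],
)

```text
clock: 15.82
position: [508.3, 320.9, 238.5]
ee_rot: [-0.0, 0.631, 0.776, -0.002]
force: [0.5, -0.1, -0.2]
width: 61.8
```

```bash
python3 go.py 551.2 -99.2 220 12; python3 m.py | grep -E '^100|^top|^scene'
```

```text
clk 15.82 pos [508.3 320.9 238.5] yawY 11.8 tilt [-0.002 -0.003 -1.   ] F [ 0.5 -0.1 -0.2] w 61.8 q [-0.41  0.55 -0.37  1.93  0.29  0.71 -0.74]
shift now-axes cm [-42.    -4.35   1.94] in target axes [-41.98  -4.54   1.85] rot [-0.004  0.002 -0.004]
top
100 165 uv 329 248 mean [550.9 -98.1 121.7] zmax 126.9 rect [551.4 -99.1] [28.5 28.5] 25.4 rgb [66. 65. 62.]
100 324 uv 137 271 mean [508.9 316.1 114. ] zmax 128.3 rect [508.9 317.8] [40.9 43.6] 76.5 rgb [99. 94. 90.]
100 438 uv 132 306 mean [437.1 320.8 119.9] zmax 125.5 rect [438.3 325.5] [40.9 47.2] 11.6 rgb [97. 93. 84.]
scene
100 247 uv 288 89 mean [434.9 318.1 115.5] zmax 122.8 rect [430.7 323.7] [40.8 48.8] 11.7 rgb [110. 104.  91.]
100 183 uv 313 99 mean [511.9 314.4 112.4] zmax 125.6 rect [511.8 315.7] [42.1 36.2] 29.3 rgb [117. 110. 103.]
100 235 uv 229 206 mean [ 554.8 -102.5  116.6] zmax 124.6 rect [551.7 -99.7] [29.5 27.9] 32.7 rgb [59. 56. 52.]
```

apply_moves(
  hand=8.5,
  series=[
    {"dx": -2,"dy": -0.2,"dz": 0,"wx": 0,"wy": 0,"wz": 0},
    {"dx": -4,"dy": -0.4,"dz": 0,"wx": 0,"wy": 0,"wz": 0},
    {"dx": -5,"dy": -0.5,"dz": 0,"wx": 0,"wy": 0,"wz": 0},
    {"dx": -5,"dy": -0.5,"dz": 0,"wx": 0,"wy": 0,"wz": 0},
    {"dx": -5,"dy": -0.5,"dz": 0,"wx": 0,"wy": 0,"wz": 0},
    {"dx": -5,"dy": -0.5,"dz": 0,"wx": 0,"wy": 0,"wz": 0},
    {"dx": -5,"dy": -0.5,"dz": 0,"wx": 0,"wy": 0,"wz": 0},
    {"dx": -5,"dy": -0.5,"dz": 0,"wx": 0,"wy": 0,"wz": 0},
    {"dx": -3,"dy": -0.3,"dz": 0,"wx": 0,"wy": 0,"wz": 0},
    {"dx": -1,"dy": -0.1,"dz": 0,"wx": 0,"wy": 0,"wz": 0},
    {"dx": 0,"dy": 0,"dz": 0,"wx": 0,"wy": 0,"wz": 0},
    {"dx": 0,"dy": 0,"dz": 0,"wx": 0,"wy": 0,"wz": 0},
  ],
)

```text
clock: 17.42
position: [544.4, -101.5, 231.6]
ee_rot: [-0.005, 0.633, 0.774, -0.006]
force: [-0.3, -0.3, -0.2]
width: 84.9
```

```bash
python3 go.py 551.2 -99.2 147 12
```

```text
clk 17.43 pos [ 544.4 -101.5  231.6] yawY 11.4 tilt [ 0.    -0.014 -1.   ] F [-0.3 -0.3 -0.2] w 84.9 q [ 0.35  0.52 -0.39  2.04  0.32  0.66 -0.05]
shift now-axes cm [0.09 0.84 8.45] in target axes [0.08 0.71 8.46] rot [-0.014 -0.    -0.01 ]
```

apply_moves(
  series=[
    {"dx": 0.1,"dy": 0.7,"dz": 1,"wx": -0.014,"wy": 0,"wz": -0.01},
    {"dx": 0,"dy": 0,"dz": 3,"wx": 0,"wy": 0,"wz": 0},
    {"dx": 0,"dy": 0,"dz": 0,"wx": 0,"wy": 0,"wz": 0},
  ],
)

```text
clock: 17.8
position: [552.2, -94.7, 190.1]
ee_rot: [0.0, 0.626, 0.779, 0.002]
force: [-0.5, 0.0, 0.5]
width: 85.3
```

```bash
python3 go.py 551.2 -99.2 147 12
```

```text
clk 17.8 pos [552.2 -94.7 190.1] yawY 12.4 tilt [ 0.001  0.003 -1.   ] F [-0.5  0.   0.5] w 85.3 q [ 0.32  0.58 -0.36  2.06  0.37  0.56 -0.08]
shift now-axes cm [-0.42 -0.2   4.31] in target axes [-0.42 -0.19  4.31] rot [ 0.003 -0.001  0.007]
```

apply_moves(
  series=[
    {"dx": -0.4,"dy": -0.2,"dz": 2.5,"wx": 0.003,"wy": 0,"wz": 0.007},
    {"dx": 0,"dy": 0,"dz": 1.5,"wx": 0,"wy": 0,"wz": 0},
    {"dx": 0,"dy": 0,"dz": 0,"wx": 0,"wy": 0,"wz": 0},
  ],
)

```text
clock: 18.18
position: [553.0, -96.5, 150.7]
ee_rot: [0.0, 0.628, 0.779, 0.002]
force: [0.0, 0.4, 0.9]
width: 85.5
```

```bash
python3 go.py 551.2 -99.2 147 12
```

```text
clk 18.18 pos [553.  -96.5 150.7] yawY 12.3 tilt [ 0.001  0.003 -1.   ] F [0.  0.4 0.9] w 85.5 q [ 0.29  0.64 -0.31  2.08  0.41  0.47 -0.12]
shift now-axes cm [-0.23 -0.23  0.37] in target axes [-0.23 -0.23  0.37] rot [ 0.003 -0.001  0.004]
```

apply_moves(
  series=[
    {"dx": -0.2,"dy": -0.2,"dz": 0.3,"wx": 0.003,"wy": 0,"wz": 0.004},
    {"dx": -0.1,"dy": 0,"dz": 0,"wx": 0,"wy": 0,"wz": 0},
    {"dx": 0,"dy": 0,"dz": 0,"wx": 0,"wy": 0,"wz": 0},
  ],
)

```text
clock: 18.55
position: [552.5, -99.8, 149.4]
ee_rot: [0.001, 0.629, 0.777, 0.001]
force: [0.2, 0.4, 0.3]
width: 85.3
```

apply_moves(
  hand=2.4,
  force=40,
  series=[
    {"dx": 0,"dy": 0,"dz": 0,"wx": 0,"wy": 0,"wz": 0},
    {"dx": 0,"dy": 0,"dz": 0,"wx": 0,"wy": 0,"wz": 0},
    {"dx": 0,"dy": 0,"dz": 0,"wx": 0,"wy": 0,"wz": 0},
    {"dx": 0,"dy": 0,"dz": 0,"wx": 0,"wy": 0,"wz": 0},
    {"dx": 0,"dy": 0,"dz": 0,"wx": 0,"wy": 0,"wz": 0},
    {"dx": 0,"dy": 0,"dz": 0,"wx": 0,"wy": 0,"wz": 0},
    {"dx": 0,"dy": 0,"dz": 0,"wx": 0,"wy": 0,"wz": 0},
  ],
)

```text
clock: 19.42
position: [552.6, -100.0, 150.0]
ee_rot: [0.001, 0.629, 0.777, 0.001]
force: [0.2, 0.5, 0.2]
width: 29.0
```

```bash
python3 go.py 584.3 316.5 195 12
```

```text
clk 19.43 pos [ 552.6 -100.   150. ] yawY 12.0 tilt [ 0.     0.003 -1.   ] F [0.2 0.5 0.2] w 29.0 q [ 0.29  0.64 -0.31  2.08  0.41  0.47 -0.12]
shift now-axes cm [40.08 11.79 -4.45] in target axes [40.08 11.76 -4.5 ] rot [ 0.003 -0.     0.   ]
```

apply_moves(
  series=[
    {"dx": 0,"dy": 0,"dz": -1,"wx": 0,"wy": 0,"wz": 0},
    {"dx": 0,"dy": 0,"dz": -2,"wx": 0,"wy": 0,"wz": 0},
    {"dx": 0,"dy": 0,"dz": -2,"wx": 0,"wy": 0,"wz": 0},
    {"dx": 0,"dy": 0,"dz": 0,"wx": 0,"wy": 0,"wz": 0},
    {"dx": 1.5,"dy": 0.5,"dz": 0,"wx": 0,"wy": 0,"wz": 0},
    {"dx": 3,"dy": 1.0,"dz": 0,"wx": 0,"wy": 0,"wz": 0},
    {"dx": 4,"dy": 1.3,"dz": 0,"wx": 0,"wy": 0,"wz": 0},
    {"dx": 4,"dy": 1.3,"dz": 0,"wx": 0,"wy": 0,"wz": 0},
    {"dx": 4,"dy": 1.3,"dz": 0,"wx": 0,"wy": 0,"wz": 0},
    {"dx": 4,"dy": 1.3,"dz": 0,"wx": 0,"wy": 0,"wz": 0},
    {"dx": 4,"dy": 1.3,"dz": 0,"wx": 0,"wy": 0,"wz": 0},
    {"dx": 4,"dy": 1.3,"dz": 0,"wx": 0,"wy": 0,"wz": 0},
    {"dx": 4,"dy": 1.3,"dz": 0,"wx": 0,"wy": 0,"wz": 0},
    {"dx": 3,"dy": 1.0,"dz": 0,"wx": 0,"wy": 0,"wz": 0},
    {"dx": 2,"dy": 0.6,"dz": 0,"wx": 0,"wy": 0,"wz": 0},
    {"dx": 0.8,"dy": 0.2,"dz": 0,"wx": 0,"wy": 0,"wz": 0},
    {"dx": 0,"dy": 0,"dz": 0,"wx": 0,"wy": 0,"wz": 0},
    {"dx": 0,"dy": 0,"dz": 0,"wx": 0,"wy": 0,"wz": 0},
  ],
)

```text
clock: 21.68
position: [586.3, 323.7, 191.5]
ee_rot: [-0.005, 0.627, 0.779, -0.004]
force: [0.5, -0.0, -3.0]
width: 29.4
```

```bash
python3 go.py 584.3 316.5 150 12
```

```text
clk 21.68 pos [586.3 323.7 191.5] yawY 12.4 tilt [ 0.002 -0.012 -1.   ] F [ 0.5 -0.  -3. ] w 29.4 q [-0.38  0.68 -0.32  1.8   0.3   0.72 -0.65]
shift now-axes cm [-0.67 -0.3   4.15] in target axes [-0.67 -0.35  4.15] rot [-0.012 -0.002  0.006]
```

apply_moves(
  series=[
    {"dx": -0.6,"dy": -0.3,"dz": 1,"wx": -0.012,"wy": 0,"wz": 0.006},
    {"dx": 0,"dy": 0,"dz": 1.5,"wx": 0,"wy": 0,"wz": 0},
    {"dx": 0,"dy": 0,"dz": 0.8,"wx": 0,"wy": 0,"wz": 0},
    {"dx": 0,"dy": 0,"dz": 0.3,"wx": 0,"wy": 0,"wz": 0},
    {"dx": 0,"dy": 0,"dz": 0,"wx": 0,"wy": 0,"wz": 0},
  ],
)

```text
clock: 22.3
position: [586.0, 313.3, 154.0]
ee_rot: [-0.0, 0.631, 0.776, 0.0]
force: [0.3, -0.2, -1.9]
width: 29.1
```

```bash
python3 go.py 584.3 316.5 150 12
```

```text
clk 22.3 pos [586.  313.3 154. ] yawY 11.7 tilt [ 0.001 -0.    -1.   ] F [ 0.3 -0.2 -1.9] w 29.1 q [-0.39  0.72 -0.29  1.84  0.33  0.63 -0.68]
shift now-axes cm [ 0.35 -0.1   0.4 ] in target axes [ 0.35 -0.1   0.4 ] rot [-0.    -0.001 -0.005]
```

apply_moves(
  series=[
    {"dx": 0.2,"dy": 0,"dz": 0.2,"wx": 0,"wy": 0,"wz": 0},
    {"dx": 0,"dy": 0,"dz": 0.15,"wx": 0,"wy": 0,"wz": 0},
    {"dx": 0,"dy": 0,"dz": 0.1,"wx": 0,"wy": 0,"wz": 0},
  ],
)

```text
clock: 22.68
position: [585.8, 316.1, 150.1]
ee_rot: [-0.0, 0.631, 0.776, 0.001]
force: [-1.6, -1.4, 6.6]
width: 29.0
```

apply_moves(
  hand=5.2,
  series=[
    {"dx": 0,"dy": 0,"dz": 0,"wx": 0,"wy": 0,"wz": 0},
    {"dx": 0,"dy": 0,"dz": 0,"wx": 0,"wy": 0,"wz": 0},
    {"dx": 0,"dy": 0,"dz": 0,"wx": 0,"wy": 0,"wz": 0},
    {"dx": 0,"dy": 0,"dz": 0,"wx": 0,"wy": 0,"wz": 0},
    {"dx": 0,"dy": 0,"dz": -2,"wx": 0,"wy": 0,"wz": 0},
    {"dx": 0,"dy": 0,"dz": -4,"wx": 0,"wy": 0,"wz": 0},
    {"dx": 0,"dy": 0,"dz": -4,"wx": 0,"wy": 0,"wz": 0},
  ],
)

```text
clock: 23.55
position: [585.1, 315.8, 253.1]
ee_rot: [-0.001, 0.631, 0.776, -0.001]
force: [0.2, 0.8, 0.2]
width: 52.0
```

```bash
python3 go.py 594.5 -13 200 14; python3 m.py | grep -E '^100|^30 |^top|^scene'; python3 -c "
from h import *
c=get_image('scene');save('a3.png',c['image'])"
```

```text
clk 23.55 pos [585.1 315.8 253.1] yawY 11.8 tilt [ 0.001 -0.002 -1.   ] F [0.2 0.8 0.2] w 52.0 q [-0.36  0.6  -0.35  1.77  0.27  0.81 -0.62]
shift now-axes cm [-32.38  -5.78   5.3 ] in target axes [-32.13  -7.04   5.31] rot [-0.002 -0.001 -0.039]
top
100 187 uv 139 236 mean [584.  312.7 120.1] zmax 126.8 rect [584.3 314.4] [28.7 28.3] 89.2 rgb [56. 56. 55.]
100 334 uv 137 271 mean [508.8 316.  113.6] zmax 129.0 rect [508.7 317.4] [40.4 44.6] 74.4 rgb [81. 77. 74.]
100 485 uv 132 307 mean [434.3 322.2 119.5] zmax 126.6 rect [434.  324.9] [40.3 47.9] 11.7 rgb [101.  97.  87.]
30 223 uv 215 165 mean [767.7 162.7  32.4] zmax 37.4 rect [764.5 161.1] [97.2 98.3] 88.8 rgb [118. 112. 108.]
30 1354 uv 288 234 mean [593.4 -12.4  40.3] zmax 45.3 rect [595.1 -12.7] [ 53.8 149.9] 13.1 rgb [28. 26. 24.]
30 43 uv 155 272 mean [508.7 301.6  37.8] zmax 45.8 rect [508.3 305.2] [17.1 44.4] 84.0 rgb [82. 78. 71.]
30 36 uv 153 303 mean [438.8 302.1  38.6] zmax 45.6 rect [437.8 301.9] [35.3  2. ] 10.8 rgb [62. 59. 55.]
scene
100 255 uv 288 89 mean [435.5 319.3 115.2] zmax 123.0 rect [431.6 325.1] [41.1 54. ] 12.7 rgb [110. 104.  91.]
100 181 uv 313 99 mean [512.  314.4 112.7] zmax 125.7 rect [511.7 317.3] [40.  36.8] 44.8 rgb [91. 86. 81.]
100 138 uv 338 107 mean [586.6 310.5 115.4] zmax 123.7 rect [584.6 315.2] [28.4 29.3] 16.7 rgb [45. 44. 43.]
30 83 uv 288 115 mean [439.5 310.9  38.7] zmax 45.9 rect [443.5 317.2] [54.7 30.2] 57.8 rgb [84. 81. 74.]
30 83 uv 311 124 mean [516.1 306.8  37.8] zmax 45.6 rect [516.5 309.9] [44.5 21. ] 35.5 rgb [111. 105.  92.]
30 54 uv 334 133 mean [585.5 306.9  38. ] zmax 45.9 rect [584.3 308.8] [30.4 15.9] 12.3 rgb [34. 32. 32.]
30 150 uv 376 192 mean [765.1 168.7  31.8] zmax 35.3 rect [764.  162.7] [94.4 98.7] 56.0 rgb [127. 119. 114.]
30 1208 uv 271 213 mean [596.4 -19.3  38.8] zmax 43.4 rect [593.9 -13.8] [ 51.4 148.2] 14.8 rgb [50. 46. 39.]
```

View pics/a3.png

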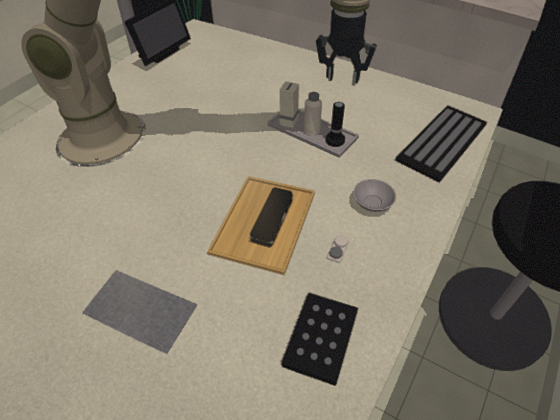

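apply_moves(
  hand=8.5,
  series=[
    {"dx": -2,"dy": -0.4,"dz": 0,"wx": 0,"wy": 0,"wz": 0},
    {"dx": -4,"dy": -0.8,"dz": 0,"wx": 0,"wy": 0,"wz": -0.02},
    {"dx": -5,"dy": -1,"dz": 0,"wx": 0,"wy": 0,"wz": -0.019},
    {"dx": -5,"dy": -1,"dz": 0.5,"wx": 0,"wy": 0,"wz": 0},
    {"dx": -5,"dy": -1.1,"dz": 0.5,"wx": 0,"wy": 0,"wz": 0},
    {"dx": -5,"dy": -1.1,"dz": 0.5,"wx": 0,"wy": 0,"wz": 0},
    {"dx": -3,"dy": -0.6,"dz": 0.5,"wx": 0,"wy": 0,"wz": 0},
    {"dx": -1.5,"dy": -0.2,"dz": 0.5,"wx": 0,"wy": 0,"wz": 0},
    {"dx": 0,"dy": 0,"dz": 0,"wx": 0,"wy": 0,"wz": 0},
    {"dx": 0,"dy": 0,"dz": 0,"wx": 0,"wy": 0,"wz": 0},
  ],
)

```text
clock: 24.95
position: [590.3, -14.8, 222.6]
ee_rot: [-0.003, 0.617, 0.787, -0.004]
force: [0.3, 0.4, 0.6]
width: 85.0
```

```bash
python3 go.py 594.5 -13.2 82 14
```

```text
clk 24.95 pos [590.3 -14.8 222.6] yawY 13.8 tilt [-0.    -0.011 -1.   ] F [0.3 0.4 0.6] w 85.0 q [ 0.17  0.57 -0.36  1.96  0.31  0.68 -0.14]
shift now-axes cm [ 0.05  0.6  14.05] in target axes [ 0.05  0.45 14.06] rot [-0.011  0.    -0.003]
```

apply_moves(
  series=[
    {"dx": 0.1,"dy": 0.5,"dz": 2,"wx": -0.011,"wy": 0,"wz": 0},
    {"dx": 0,"dy": 0,"dz": 4,"wx": 0,"wy": 0,"wz": 0},
    {"dx": 0,"dy": 0,"dz": 3,"wx": 0,"wy": 0,"wz": 0},
    {"dx": 0,"dy": 0,"dz": 0,"wx": 0,"wy": 0,"wz": 0},
    {"dx": 0,"dy": 0,"dz": 0,"wx": 0,"wy": 0,"wz": 0},
  ],
)

```text
clock: 25.58
position: [596.6, -3.4, 133.1]
ee_rot: [0.001, 0.612, 0.791, 0.003]
force: [1.3, 0.1, 0.3]
width: 85.3
```

```bash
python3 go.py 594.5 -13.2 82 14
```

```text
clk 25.57 pos [596.6  -3.4 133.1] yawY 14.5 tilt [ 0.002  0.006 -1.   ] F [1.3 0.1 0.3] w 85.3 q [ 0.1   0.69 -0.29  2.01  0.39  0.48 -0.22]
shift now-axes cm [-0.91 -0.48  5.1 ] in target axes [-0.9  -0.44  5.11] rot [ 0.006 -0.002  0.009]
```

apply_moves(
  series=[
    {"dx": -0.9,"dy": -0.4,"dz": 1,"wx": 0.006,"wy": 0,"wz": 0.009},
    {"dx": 0,"dy": 0,"dz": 2,"wx": 0,"wy": 0,"wz": 0},
    {"dx": 0,"dy": 0,"dz": 1.2,"wx": 0,"wy": 0,"wz": 0},
    {"dx": 0,"dy": 0,"dz": 0,"wx": 0,"wy": 0,"wz": 0},
  ],
)

```text
clock: 26.08
position: [596.5, -14.7, 92.7]
ee_rot: [0.001, 0.617, 0.787, 0.002]
force: [0.2, -1.0, 0.5]
width: 84.9
```

```bash
python3 go.py 594.5 -13.2 82 14
```

```text
clk 26.07 pos [596.5 -14.7  92.7] yawY 13.9 tilt [ 0.001  0.004 -1.   ] F [ 0.2 -1.   0.5] w 84.9 q [ 0.09  0.75 -0.24  2.03  0.43  0.41 -0.24]
shift now-axes cm [ 0.19 -0.16  1.07] in target axes [ 0.19 -0.16  1.07] rot [ 0.004 -0.001 -0.002]
```

apply_moves(
  series=[
    {"dx": 0.1,"dy": -0.2,"dz": 0.6,"wx": 0.004,"wy": 0,"wz": 0},
    {"dx": 0,"dy": 0,"dz": 0.3,"wx": 0,"wy": 0,"wz": 0},
    {"dx": 0,"dy": 0,"dz": 0,"wx": 0,"wy": 0,"wz": 0},
  ],
)

```text
clock: 26.45
position: [594.6, -14.4, 84.2]
ee_rot: [0.0, 0.617, 0.787, 0.001]
force: [0.4, -0.3, 0.4]
width: 84.8
```

apply_moves(
  hand=4.6,
  force=40,
  series=[
    {"dx": 0,"dy": 0,"dz": 0,"wx": 0,"wy": 0,"wz": 0},
    {"dx": 0,"dy": 0,"dz": 0,"wx": 0,"wy": 0,"wz": 0},
    {"dx": 0,"dy": 0,"dz": 0,"wx": 0,"wy": 0,"wz": 0},
    {"dx": 0,"dy": 0,"dz": 0,"wx": 0,"wy": 0,"wz": 0},
    {"dx": 0,"dy": 0,"dz": 0,"wx": 0,"wy": 0,"wz": 0},
  ],
)

```text
clock: 27.08
position: [594.9, -14.3, 84.8]
ee_rot: [0.001, 0.617, 0.787, 0.001]
force: [0.0, 0.5, -1.2]
width: 51.2
```

```bash
python3 go.py 493 -335 120 -81.3
```

```text
clk 27.07 pos [594.9 -14.3  84.8] yawY 13.8 tilt [ 0.     0.002 -1.   ] F [ 0.   0.5 -1.2] w 51.2 q [ 0.08  0.76 -0.23  2.03  0.43  0.39 -0.25]
shift now-axes cm [-28.7  -17.55  -3.56] in target axes [-14.92  30.16  -3.52] rot [ 1.00e-03 -2.00e-03  1.66e+00]
```

apply_moves(
  series=[
    {"dx": 0,"dy": 0,"dz": -1,"wx": 0,"wy": 0,"wz": 0},
    {"dx": 0,"dy": 0,"dz": -2,"wx": 0,"wy": 0,"wz": 0},
    {"dx": 0,"dy": 0,"dz": -2,"wx": 0,"wy": 0,"wz": 0},
    {"dx": 0,"dy": 0,"dz": 0,"wx": 0,"wy": 0,"wz": 0},
    {"dx": -1.5,"dy": -0.9,"dz": 0,"wx": 0,"wy": 0,"wz": 0},
    {"dx": -3,"dy": -1.8,"dz": 0,"wx": 0,"wy": 0,"wz": 0},
    {"dx": -4,"dy": -2.4,"dz": 0,"wx": 0,"wy": 0,"wz": 0},
    {"dx": -4,"dy": -2.4,"dz": 0,"wx": 0,"wy": 0,"wz": 0},
    {"dx": -4,"dy": -2.4,"dz": 0,"wx": 0,"wy": 0,"wz": 0},
    {"dx": -4,"dy": -2.4,"dz": 0,"wx": 0,"wy": 0,"wz": 0},
    {"dx": -4,"dy": -2.4,"dz": 0,"wx": 0,"wy": 0,"wz": 0},
    {"dx": -2,"dy": -1.5,"dz": 0,"wx": 0,"wy": 0,"wz": 0},
    {"dx": -1,"dy": -0.6,"dz": 0,"wx": 0,"wy": 0,"wz": 0},
    {"dx": 0,"dy": 0,"dz": 0,"wx": 0,"wy": 0,"wz": 0},
  ],
)

```text
clock: 28.82
position: [484.4, -339.3, 129.3]
ee_rot: [-0.005, 0.619, 0.786, -0.003]
force: [0.1, 1.5, -1.6]
width: 51.2
```

```bash
python3 go.py 493 -335 130 -81.3
```

```text
clk 28.82 pos [ 484.4 -339.3  129.3] yawY 13.5 tilt [ 0.004 -0.011 -1.   ] F [ 0.1  1.5 -1.6] w 51.2 q [ 0.75  0.7  -0.35  2.02  0.48  0.51  0.29]
shift now-axes cm [ 0.21  0.94 -0.08] in target axes [ 0.92 -0.29 -0.07] rot [-0.012  0.006  1.655]
```

apply_moves(
  series=[
    {"dx": 0,"dy": 0,"dz": 0,"wx": -0.01,"wy": 0.005,"wz": 0.08},
    {"dx": 0,"dy": 0,"dz": 0,"wx": 0,"wy": 0,"wz": 0.15},
    {"dx": 0,"dy": 0,"dz": 0,"wx": 0,"wy": 0,"wz": 0.17},
    {"dx": 0,"dy": 0,"dz": 0,"wx": 0,"wy": 0,"wz": 0.17},
    {"dx": 0,"dy": 0,"dz": 0,"wx": 0,"wy": 0,"wz": 0.17},
    {"dx": 0,"dy": 0,"dz": 0,"wx": 0,"wy": 0,"wz": 0.17},
    {"dx": 0,"dy": 0,"dz": 0,"wx": 0,"wy": 0,"wz": 0.17},
    {"dx": 0,"dy": 0,"dz": 0,"wx": 0,"wy": 0,"wz": 0.17},
    {"dx": 0,"dy": 0,"dz": 0,"wx": 0,"wy": 0,"wz": 0.15},
    {"dx": 0,"dy": 0,"dz": 0,"wx": 0,"wy": 0,"wz": 0.1},
    {"dx": 0,"dy": 0,"dz": 0,"wx": 0,"wy": 0,"wz": 0.05},
    {"dx": 0,"dy": 0,"dz": 0,"wx": 0,"wy": 0,"wz": 0},
    {"dx": 0,"dy": 0,"dz": 0,"wx": 0,"wy": 0,"wz": 0},
  ],
)

```text
clock: 30.45
position: [492.9, -318.1, 127.4]
ee_rot: [-0.009, 0.993, 0.118, 0.0]
force: [0.1, 0.5, -1.1]
width: 51.5
```

```bash
python3 go.py 493 -335 86 -81.3
```

```text
clk 30.45 pos [ 492.9 -318.1  127.4] yawY -76.4 tilt [ 0.003 -0.018 -1.   ] F [ 0.1  0.5 -1.1] w 51.5 q [ 0.46  0.68  0.04  2.04 -0.1   0.43 -0.76]
shift now-axes cm [-0.4   1.71  4.11] in target axes [-0.25  1.67  4.14] rot [-0.018 -0.002  0.085]
```

apply_moves(
  series=[
    {"dx": -0.2,"dy": 0.8,"dz": 0.5,"wx": -0.018,"wy": 0,"wz": 0.05},
    {"dx": 0,"dy": 0.8,"dz": 1,"wx": 0,"wy": 0,"wz": 0.03},
    {"dx": 0,"dy": 0,"dz": 0.8,"wx": 0,"wy": 0,"wz": 0},
    {"dx": 0,"dy": 0,"dz": 0,"wx": 0,"wy": 0,"wz": 0},
    {"dx": 0,"dy": 0,"dz": 0,"wx": 0,"wy": 0,"wz": 0},
  ],
)

```text
clock: 31.08
position: [493.9, -335.9, 101.9]
ee_rot: [0.0, 0.997, 0.076, 0.001]
force: [0.7, 0.7, -1.3]
width: 51.3
```

```bash
python3 go.py 493 -335 86 -81.3
```

```text
clk 31.07 pos [ 493.9 -335.9  101.9] yawY -81.3 tilt [ 0.002  0.001 -1.   ] F [ 0.7  0.7 -1.3] w 51.3 q [ 0.46  0.73  0.07  2.04 -0.12  0.38 -0.8 ]
shift now-axes cm [-0.08 -0.11  1.59] in target axes [-0.08 -0.1   1.59] rot [ 0.001 -0.002 -0.   ]
```

apply_moves(
  series=[
    {"dx": -0.1,"dy": -0.1,"dz": 0.6,"wx": 0,"wy": 0,"wz": 0},
    {"dx": 0,"dy": 0,"dz": 0.5,"wx": 0,"wy": 0,"wz": 0},
    {"dx": 0,"dy": 0,"dz": 0.2,"wx": 0,"wy": 0,"wz": 0},
    {"dx": 0,"dy": 0,"dz": 0.1,"wx": 0,"wy": 0,"wz": 0},
  ],
)

```text
clock: 31.58
position: [492.9, -334.8, 87.3]
ee_rot: [0.0, 0.997, 0.076, 0.001]
force: [0.3, 0.7, -0.5]
width: 51.2
```

```bash
python3 go.py 493 -335 85 -81.3
```

```text
clk 31.57 pos [ 492.9 -334.8   87.3] yawY -81.3 tilt [ 0.002  0.001 -1.   ] F [ 0.3  0.7 -0.5] w 51.2 q [ 0.46  0.75  0.06  2.04 -0.12  0.35 -0.8 ]
shift now-axes cm [0.   0.02 0.23] in target axes [0.   0.02 0.23] rot [ 0.001 -0.002  0.   ]
```

apply_moves(
  series=[
    {"dx": 0,"dy": 0,"dz": 0.15,"wx": 0,"wy": 0,"wz": 0},
    {"dx": 0,"dy": 0,"dz": 0.1,"wx": 0,"wy": 0,"wz": 0},
    {"dx": 0,"dy": 0,"dz": 0.05,"wx": 0,"wy": 0,"wz": 0},
  ],
)

```text
clock: 31.95
position: [493.0, -334.8, 84.7]
ee_rot: [0.0, 0.997, 0.076, 0.001]
force: [-2.0, 1.8, 9.7]
width: 51.4
```

apply_moves(
  hand=8.4,
  series=[
    {"dx": 0,"dy": 0,"dz": 0,"wx": 0,"wy": 0,"wz": 0},
    {"dx": 0,"dy": 0,"dz": 0,"wx": 0,"wy": 0,"wz": 0},
    {"dx": 0,"dy": 0,"dz": 0,"wx": 0,"wy": 0,"wz": 0},
    {"dx": 0,"dy": 0,"dz": 0,"wx": 0,"wy": 0,"wz": 0},
    {"dx": 0,"dy": 0,"dz": -2,"wx": 0,"wy": 0,"wz": 0},
    {"dx": 0,"dy": 0,"dz": -5,"wx": 0,"wy": 0,"wz": 0},
    {"dx": 0,"dy": 0,"dz": -5,"wx": 0,"wy": 0,"wz": 0},
    {"dx": 0,"dy": 0,"dz": -4,"wx": 0,"wy": 0,"wz": 0},
    {"dx": 0,"dy": 0,"dz": 0,"wx": 0,"wy": 0,"wz": 0},
  ],
)

```text
clock: 33.08
position: [492.5, -335.0, 254.9]
ee_rot: [0.001, 0.997, 0.076, 0.003]
force: [0.2, 0.3, -0.9]
width: 84.2
```

```bash
python3 go.py 584.5 315.5 250 12; python3 m.py | grep -E '^100|^30 |^top|^scene'; python3 -c "
from h import *
c=get_image('scene');save('a4.png',c['image'])"
```

```text
clk 33.08 pos [ 492.5 -335.   254.9] yawY -81.3 tilt [ 0.005  0.003 -1.   ] F [ 0.2  0.3 -0.9] w 84.2 q [ 0.42  0.5   0.12  1.96 -0.09  0.68 -0.82]
shift now-axes cm [ 18.92 -62.92   0.42] in target axes [61.72 22.53  0.49] rot [ 0.006 -0.002 -1.629]
top
100 187 uv 139 236 mean [584.  312.6 120.2] zmax 127.9 rect [584.4 314.4] [28.7 27.7] 2.9 rgb [55. 55. 54.]
100 332 uv 137 271 mean [508.9 315.8 113.8] zmax 128.4 rect [508.9 317.5] [41.1 43.4] 87.1 rgb [107. 101.  97.]
100 485 uv 132 307 mean [434.2 322.2 119.5] zmax 125.8 rect [433.9 325.1] [40.2 48.1] 11.5 rgb [138. 132. 120.]
30 212 uv 215 165 mean [767.7 162.8  32.4] zmax 36.3 rect [764.4 161.3] [96.7 97.8] 90.0 rgb [114. 108. 104.]
30 1300 uv 425 272 mean [ 496.6 -331.4   40.3] zmax 45.6 rect [ 497.5 -336. ] [149.   55.1] 7.4 rgb [19. 19. 18.]
30 43 uv 155 273 mean [507.3 301.6  38.5] zmax 45.4 rect [508.5 304.9] [16.5 44.3] 85.7 rgb [81. 77. 70.]
30 41 uv 153 303 mean [437.8 301.9  38.8] zmax 46.0 rect [437.8 301.9] [35.3  2.4] 12.3 rgb [66. 64. 59.]
scene
100 256 uv 288 89 mean [435.6 318.9 115.2] zmax 122.5 rect [431.6 324.6
[... 214 characters left out ...]
4.7 315.1] [28.7 28.9] 20.4 rgb [47. 46. 45.]
30 84 uv 288 115 mean [440.1 310.8  37.7] zmax 46.0 rect [443.  317.2] [56.2 28.9] 59.0 rgb [90. 88. 81.]
30 73 uv 311 124 mean [516.7 306.6  38.3] zmax 45.5 rect [516.3 311. ] [45.5 20. ] 38.9 rgb [120. 114. 100.]
30 48 uv 335 133 mean [586.9 306.7  37.9] zmax 44.8 rect [586.6 307.3] [29.  14.1] 20.1 rgb [33. 32. 32.]
30 59 uv 357 190 mean [726.1 149.3  31.7] zmax 35.2 rect [729.7 147.5] [28.5 85.6] 17.7 rgb [126. 118. 114.]
30 90 uv 385 197 mean [790.1 164.1  31.5] zmax 34.7 rect [786.8 160.5] [100.7  51.8] 89.1 rgb [127. 119. 114.]
30 1945 uv 136 302 mean [ 501.6 -337.    39.5] zmax 44.6 rect [ 495.9 -335.4] [151.8  53. ] 6.9 rgb [49. 47. 43.]
```

View pics/a4.png

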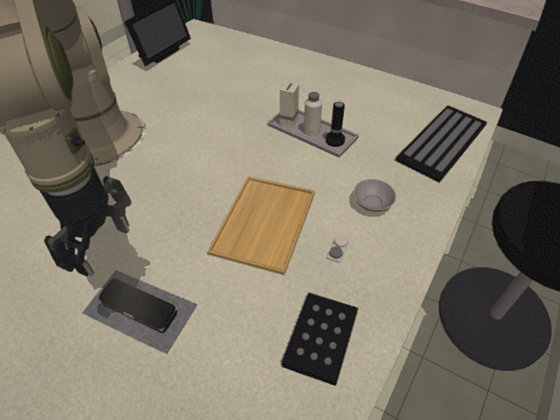

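apply_moves(
  series=[
    {"dx": 0,"dy": 0,"dz": 0,"wx": 0,"wy": 0,"wz": -0.1},
    {"dx": 0,"dy": 0,"dz": 0,"wx": 0,"wy": 0,"wz": -0.17},
    {"dx": 0,"dy": 0,"dz": 0,"wx": 0,"wy": 0,"wz": -0.17},
    {"dx": 0,"dy": 0,"dz": 0,"wx": 0,"wy": 0,"wz": -0.17},
    {"dx": 0,"dy": 0,"dz": 0,"wx": 0,"wy": 0,"wz": -0.17},
    {"dx": 0,"dy": 0,"dz": 0,"wx": 0,"wy": 0,"wz": -0.17},
    {"dx": 0,"dy": 0,"dz": 0,"wx": 0,"wy": 0,"wz": -0.17},
    {"dx": 0,"dy": 0,"dz": 0,"wx": 0,"wy": 0,"wz": -0.17},
    {"dx": 0,"dy": 0,"dz": 0,"wx": 0,"wy": 0,"wz": -0.17},
    {"dx": 0,"dy": 0,"dz": 0,"wx": 0,"wy": 0,"wz": -0.1},
    {"dx": 0,"dy": 0,"dz": 0,"wx": 0,"wy": 0,"wz": -0.05},
    {"dx": 0,"dy": 0,"dz": 0,"wx": 0,"wy": 0,"wz": 0},
  ],
)

```text
clock: 34.72
position: [484.2, -329.6, 233.5]
ee_rot: [-0.017, 0.615, 0.788, -0.0]
force: [0.4, 0.4, -0.1]
width: 84.0
```

```bash
python3 go.py 585.3 315.8 250 12
```

```text
clk 34.73 pos [ 484.2 -329.6  233.5] yawY 14.1 tilt [ 0.027 -0.021 -0.999] F [ 0.4  0.4 -0.1] w 84.0 q [ 0.75  0.55 -0.37  1.95  0.28  0.72  0.47]
shift now-axes cm [60.17 25.5  -0.57] in target axes [61.03 23.3  -1.65] rot [-0.022 -0.027  0.037]
```

apply_moves(
  series=[
    {"dx": 0,"dy": 0,"dz": -1,"wx": -0.022,"wy": -0.027,"wz": 0.037},
    {"dx": 2,"dy": 0.8,"dz": -1,"wx": 0,"wy": 0,"wz": 0},
    {"dx": 4,"dy": 1.6,"dz": 0,"wx": 0,"wy": 0,"wz": 0},
    {"dx": 5,"dy": 2,"dz": 0,"wx": 0,"wy": 0,"wz": 0},
    {"dx": 5,"dy": 2,"dz": 0,"wx": 0,"wy": 0,"wz": 0},
    {"dx": 5,"dy": 2,"dz": 0,"wx": 0,"wy": 0,"wz": 0},
    {"dx": 5,"dy": 2,"dz": 0,"wx": 0,"wy": 0,"wz": 0},
    {"dx": 5,"dy": 2,"dz": 0,"wx": 0,"wy": 0,"wz": 0},
    {"dx": 5,"dy": 2,"dz": 0,"wx": 0,"wy": 0,"wz": 0},
    {"dx": 5,"dy": 2,"dz": 0,"wx": 0,"wy": 0,"wz": 0},
    {"dx": 5,"dy": 2,"dz": 0,"wx": 0,"wy": 0,"wz": 0},
    {"dx": 4,"dy": 1.6,"dz": 0,"wx": 0,"wy": 0,"wz": 0},
    {"dx": 3,"dy": 1.0,"dz": 0,"wx": 0,"wy": 0,"wz": 0},
    {"dx": 1,"dy": 0.4,"dz": 0,"wx": 0,"wy": 0,"wz": 0},
    {"dx": 0,"dy": 0,"dz": 0,"wx": 0,"wy": 0,"wz": 0},
    {"dx": 0,"dy": 0,"dz": 0,"wx": 0,"wy": 0,"wz": 0},
  ],
)

```text
clock: 36.72
position: [580.7, 279.0, 266.2]
ee_rot: [0.004, 0.63, 0.776, 0.006]
force: [-0.2, -0.0, 0.8]
width: 84.0
```

```bash
python3 go.py 585.3 315.8 190 12
```

```text
clk 36.73 pos [580.7 279.  266.2] yawY 11.9 tilt [ 0.001  0.015 -1.   ] F [-0.2 -0.   0.8] w 84.0 q [-0.31  0.56 -0.34  1.82  0.26  0.79 -0.58]
shift now-axes cm [3.5  1.09 7.64] in target axes [3.5  1.22 7.62] rot [ 0.015 -0.001 -0.003]
```

apply_moves(
  hand=6.0,
  series=[
    {"dx": 2,"dy": 0.6,"dz": 0,"wx": 0.015,"wy": 0,"wz": 0},
    {"dx": 1.2,"dy": 0.4,"dz": 1,"wx": 0,"wy": 0,"wz": 0},
    {"dx": 0,"dy": 0,"dz": 3,"wx": 0,"wy": 0,"wz": 0},
    {"dx": 0,"dy": 0,"dz": 2,"wx": 0,"wy": 0,"wz": 0},
    {"dx": 0,"dy": 0,"dz": 0,"wx": 0,"wy": 0,"wz": 0},
    {"dx": 0,"dy": 0,"dz": 0,"wx": 0,"wy": 0,"wz": 0},
  ],
)

```text
clock: 37.48
position: [585.1, 314.3, 203.2]
ee_rot: [-0.001, 0.632, 0.775, -0.0]
force: [0.2, -1.0, 0.2]
width: 59.9
```

```bash
python3 go.py 585.3 315.8 150 12
```

```text
clk 37.48 pos [585.1 314.3 203.2] yawY 11.6 tilt [ 0.001 -0.001 -1.   ] F [ 0.2 -1.   0.2] w 59.9 q [-0.38  0.66 -0.31  1.81  0.29  0.72 -0.64]
shift now-axes cm [0.13 0.06 5.32] in target axes [0.14 0.05 5.32] rot [-0.001 -0.001 -0.006]
```

apply_moves(
  series=[
    {"dx": 0.1,"dy": 0,"dz": 2,"wx": 0,"wy": 0,"wz": -0.006},
    {"dx": 0,"dy": 0,"dz": 2,"wx": 0,"wy": 0,"wz": 0},
    {"dx": 0,"dy": 0,"dz": 1,"wx": 0,"wy": 0,"wz": 0},
    {"dx": 0,"dy": 0,"dz": 0,"wx": 0,"wy": 0,"wz": 0},
  ],
)

```text
clock: 37.98
position: [585.1, 315.5, 150.3]
ee_rot: [-0.001, 0.629, 0.777, 0.0]
force: [0.0, 0.3, -0.2]
width: 59.9
```

```bash
python3 go.py 585.3 315.8 150 12
```

```text
clk 37.98 pos [585.1 315.5 150.3] yawY 12.0 tilt [ 0.001 -0.    -1.   ] F [ 0.   0.3 -0.2] w 59.9 q [-0.4   0.72 -0.29  1.84  0.32  0.62 -0.67]
shift now-axes cm [0.03 0.03 0.03] in target axes [0.03 0.03 0.03] rot [-0.    -0.001 -0.   ]
```

apply_moves(
  hand=2.4,
  force=40,
  series=[
    {"dx": 0,"dy": 0,"dz": 0,"wx": 0,"wy": 0,"wz": 0},
    {"dx": 0,"dy": 0,"dz": 0,"wx": 0,"wy": 0,"wz": 0},
    {"dx": 0,"dy": 0,"dz": 0,"wx": 0,"wy": 0,"wz": 0},
    {"dx": 0,"dy": 0,"dz": 0,"wx": 0,"wy": 0,"wz": 0},
    {"dx": 0,"dy": 0,"dz": 0,"wx": 0,"wy": 0,"wz": 0},
    {"dx": 0,"dy": 0,"dz": -1,"wx": 0,"wy": 0,"wz": 0},
    {"dx": 0,"dy": 0,"dz": -2,"wx": 0,"wy": 0,"wz": 0},
    {"dx": 0,"dy": 0,"dz": -2,"wx": 0,"wy": 0,"wz": 0},
    {"dx": 0,"dy": 0,"dz": 0,"wx": 0,"wy": 0,"wz": 0},
  ],
)

```text
clock: 39.1
position: [585.7, 315.8, 206.2]
ee_rot: [-0.0, 0.629, 0.777, 0.002]
force: [0.4, 0.8, -2.5]
width: 29.3
```

apply_moves(
  series=[
    {"dx": -1.5,"dy": -0.5,"dz": 0,"wx": 0,"wy": 0,"wz": 0},
    {"dx": -3,"dy": -1.0,"dz": 0,"wx": 0,"wy": 0,"wz": 0},
    {"dx": -4,"dy": -1.2,"dz": 0,"wx": 0,"wy": 0,"wz": 0},
    {"dx": -4,"dy": -1.2,"dz": 0,"wx": 0,"wy": 0,"wz": 0},
    {"dx": -4,"dy": -1.2,"dz": 0,"wx": 0,"wy": 0,"wz": 0},
    {"dx": -4,"dy": -1.2,"dz": 0,"wx": 0,"wy": 0,"wz": 0},
    {"dx": -4,"dy": -1.2,"dz": 0,"wx": 0,"wy": 0,"wz": 0},
    {"dx": -4,"dy": -1.2,"dz": 0,"wx": 0,"wy": 0,"wz": 0},
    {"dx": -4,"dy": -1.2,"dz": 0,"wx": 0,"wy": 0,"wz": 0},
    {"dx": -3,"dy": -1.0,"dz": 0,"wx": 0,"wy": 0,"wz": 0},
    {"dx": -1.7,"dy": -0.6,"dz": 0,"wx": 0,"wy": 0,"wz": 0},
    {"dx": -0.5,"dy": -0.2,"dz": 0,"wx": 0,"wy": 0,"wz": 0},
    {"dx": 0,"dy": 0,"dz": 0,"wx": 0,"wy": 0,"wz": 0},
    {"dx": 0,"dy": 0,"dz": 0,"wx": 0,"wy": 0,"wz": 0},
  ],
)

```text
clock: 40.85
position: [538.4, -102.0, 200.1]
ee_rot: [-0.003, 0.632, 0.775, -0.004]
force: [-0.2, 0.5, -1.6]
width: 29.0
```

```bash
python3 go.py 551.4 -100 150 12
```

```text
clk 40.85 pos [ 538.4 -102.   200.1] yawY 11.6 tilt [-0.001 -0.011 -1.   ] F [-0.2  0.5 -1.6] w 29.0 q [ 0.33  0.56 -0.35  2.08  0.35  0.57 -0.07]
shift now-axes cm [-0.06  1.37  4.99] in target axes [-0.07  1.31  5.01] rot [-0.011  0.    -0.008]
```

apply_moves(
  series=[
    {"dx": 0,"dy": 0.8,"dz": 0.5,"wx": -0.011,"wy": 0,"wz": -0.008},
    {"dx": 0,"dy": 0.5,"dz": 1,"wx": 0,"wy": 0,"wz": 0},
    {"dx": 0,"dy": 0,"dz": 0.5,"wx": 0,"wy": 0,"wz": 0},
    {"dx": 0,"dy": 0,"dz": 0,"wx": 0,"wy": 0,"wz": 0},
    {"dx": 0,"dy": 0,"dz": 0,"wx": 0,"wy": 0,"wz": 0},
  ],
)

```text
clock: 41.48
position: [552.5, -96.5, 178.0]
ee_rot: [0.0, 0.627, 0.779, 0.0]
force: [0.4, -0.5, -2.0]
width: 28.8
```

```bash
python3 go.py 551.4 -100 150 12
```

```text
clk 41.48 pos [552.5 -96.5 178. ] yawY 12.3 tilt [ 0.001  0.001 -1.   ] F [ 0.4 -0.5 -2. ] w 28.8 q [ 0.3   0.6  -0.33  2.07  0.37  0.53 -0.09]
shift now-axes cm [-0.32 -0.19  2.8 ] in target axes [-0.32 -0.18  2.8 ] rot [ 0.001 -0.001  0.005]
```

apply_moves(
  series=[
    {"dx": -0.3,"dy": -0.2,"dz": 0.8,"wx": 0,"wy": 0,"wz": 0.005},
    {"dx": 0,"dy": 0,"dz": 0.8,"wx": 0,"wy": 0,"wz": 0},
    {"dx": 0,"dy": 0,"dz": 0.5,"wx": 0,"wy": 0,"wz": 0},
    {"dx": 0,"dy": 0,"dz": 0,"wx": 0,"wy": 0,"wz": 0},
  ],
)

```text
clock: 41.98
position: [550.9, -100.5, 155.6]
ee_rot: [0.0, 0.63, 0.777, 0.0]
force: [0.1, -0.6, -3.6]
width: 29.4
```

```bash
python3 go.py 551.4 -100 150 12
```

```text
clk 41.98 pos [ 550.9 -100.5  155.6] yawY 12.0 tilt [ 0.     0.001 -1.   ] F [ 0.1 -0.6 -3.6] w 29.4 q [ 0.29  0.63 -0.31  2.08  0.4   0.48 -0.11]
shift now-axes cm [0.03 0.06 0.56] in target axes [0.03 0.06 0.56] rot [ 0.001 -0.    -0.001]
```

apply_moves(
  series=[
    {"dx": 0,"dy": 0.1,"dz": 0.3,"wx": 0,"wy": 0,"wz": 0},
    {"dx": 0,"dy": 0,"dz": 0.15,"wx": 0,"wy": 0,"wz": 0},
    {"dx": 0,"dy": 0,"dz": 0.1,"wx": 0,"wy": 0,"wz": 0},
    {"dx": 0,"dy": 0,"dz": 0.05,"wx": 0,"wy": 0,"wz": 0},
  ],
)

```text
clock: 42.48
position: [552.1, -100.2, 150.7]
ee_rot: [0.001, 0.63, 0.777, 0.0]
force: [-2.1, -0.3, 3.9]
width: 28.7
```

apply_moves(
  hand=6.0,
  series=[
    {"dx": 0,"dy": 0,"dz": 0,"wx": 0,"wy": 0,"wz": 0},
    {"dx": 0,"dy": 0,"dz": 0,"wx": 0,"wy": 0,"wz": 0},
    {"dx": 0,"dy": 0,"dz": 0,"wx": 0,"wy": 0,"wz": 0},
    {"dx": 0,"dy": 0,"dz": 0,"wx": 0,"wy": 0,"wz": 0},
    {"dx": 0,"dy": 0,"dz": -2,"wx": 0,"wy": 0,"wz": 0},
    {"dx": 0,"dy": 0,"dz": -4,"wx": 0,"wy": 0,"wz": 0},
    {"dx": 0,"dy": 0,"dz": -4,"wx": 0,"wy": 0,"wz": 0},
    {"dx": 0,"dy": 0,"dz": 0,"wx": 0,"wy": 0,"wz": 0},
  ],
)

```text
clock: 43.48
position: [552.3, -99.9, 253.1]
ee_rot: [0.0, 0.629, 0.777, 0.0]
force: [-0.1, -0.2, 0.1]
width: 60.1
```

```bash
python3 go.py 509 321 230 12;python3 m.py | grep -E '^100|^top|^scene'
```

```text
clk 43.48 pos [552.3 -99.9 253.1] yawY 12.0 tilt [-0.     0.001 -1.   ] F [-0.1 -0.2  0.1] w 60.1 q [ 0.36  0.5  -0.4   2.01  0.3   0.69 -0.02]
shift now-axes cm [42.08  4.5   2.31] in target axes [42.07  4.51  2.31] rot [ 0.001  0.    -0.   ]
top
100 52 uv 326 250 mean [547.1 -90.4 118.9] zmax 125.5 rect [546.9 -90.6] [26.7  9.7] 30.6 rgb [25. 26. 26.]
100 324 uv 137 271 mean [509.  316.1 114.1] zmax 128.3 rect [508.7 318. ] [37.8 44. ] 82.3 rgb [113. 108. 104.]
100 483 uv 132 307 mean [434.3 322.2 119.5] zmax 124.8 rect [433.9 325.2] [40.3 48.9] 11.6 rgb [146. 140. 128.]
scene
100 261 uv 288 89 mean [435.5 318.9 115. ] zmax 122.5 rect [431.5 324.6] [41.3 50.5] 10.0 rgb [154. 146. 128.]
100 179 uv 313 99 mean [512.3 314.5 112.6] zmax 125.4 rect [512.5 316.9] [41.8 35.2] 50.8 rgb [132. 124. 117.]
100 231 uv 229 206 mean [ 555.5 -102.3  116.9] zmax 124.8 rect [551.7 -99.5] [28.  30.6] 67.6 rgb [61. 59. 54.]
```

apply_moves(
  hand=6.4,
  series=[
    {"dx": 2,"dy": 0.2,"dz": 0,"wx": 0,"wy": 0,"wz": 0},
    {"dx": 4,"dy": 0.4,"dz": 0,"wx": 0,"wy": 0,"wz": 0},
    {"dx": 5,"dy": 0.6,"dz": 0,"wx": 0,"wy": 0,"wz": 0},
    {"dx": 5,"dy": 0.6,"dz": 0,"wx": 0,"wy": 0,"wz": 0},
    {"dx": 5,"dy": 0.6,"dz": 0,"wx": 0,"wy": 0,"wz": 0},
    {"dx": 5,"dy": 0.6,"dz": 0,"wx": 0,"wy": 0,"wz": 0},
    {"dx": 5,"dy": 0.6,"dz": 0,"wx": 0,"wy": 0,"wz": 0},
    {"dx": 5,"dy": 0.6,"dz": 0,"wx": 0,"wy": 0,"wz": 0},
    {"dx": 3,"dy": 0.4,"dz": 0,"wx": 0,"wy": 0,"wz": 0},
    {"dx": 1.2,"dy": 0.2,"dz": 0,"wx": 0,"wy": 0,"wz": 0},
    {"dx": 0,"dy": 0,"dz": 0,"wx": 0,"wy": 0,"wz": 0},
    {"dx": 0,"dy": 0,"dz": 0,"wx": 0,"wy": 0,"wz": 0},
  ],
)

```text
clock: 45.08
position: [502.0, 324.6, 238.4]
ee_rot: [-0.008, 0.626, 0.779, -0.008]
force: [0.2, -0.3, 0.1]
width: 64.0
```

```bash
python3 go.py 508.8 320.8 190 12
```

```text
clk 45.08 pos [502.  324.6 238.4] yawY 12.4 tilt [ 0.003 -0.023 -1.   ] F [ 0.2 -0.3  0.1] w 64.0 q [-0.4   0.56 -0.39  1.93  0.28  0.73 -0.73]
shift now-axes cm [-0.53  0.69  4.83] in target axes [-0.51  0.58  4.84] rot [-0.023 -0.003  0.007]
```

apply_moves(
  series=[
    {"dx": -0.5,"dy": 0.6,"dz": 0.5,"wx": -0.023,"wy": -0.003,"wz": 0.007},
    {"dx": 0,"dy": 0,"dz": 2,"wx": 0,"wy": 0,"wz": 0},
    {"dx": 0,"dy": 0,"dz": 1,"wx": 0,"wy": 0,"wz": 0},
    {"dx": 0,"dy": 0,"dz": 0,"wx": 0,"wy": 0,"wz": 0},
    {"dx": 0,"dy": 0,"dz": 0,"wx": 0,"wy": 0,"wz": 0},
  ],
)

```text
clock: 45.7
position: [512.2, 315.0, 202.4]
ee_rot: [0.002, 0.633, 0.774, 0.001]
force: [0.6, 0.2, -0.2]
width: 64.2
```

```bash
python3 go.py 508.8 320.8 138.4 12
```

```text
clk 45.7 pos [512.2 315.  202.4] yawY 11.5 tilt [-0.003  0.004 -1.   ] F [ 0.6  0.2 -0.2] w 64.2 q [-0.42  0.6  -0.34  1.96  0.33  0.63 -0.77]
shift now-axes cm [ 0.65 -0.24  6.4 ] in target axes [ 0.64 -0.21  6.4 ] rot [ 0.004  0.003 -0.008]
```

apply_moves(
  series=[
    {"dx": 0.6,"dy": -0.2,"dz": 0.5,"wx": 0.004,"wy": 0.003,"wz": -0.008},
    {"dx": 0,"dy": 0,"dz": 0.5,"wx": 0,"wy": 0,"wz": 0},
    {"dx": 0,"dy": 0,"dz": 0,"wx": 0,"wy": 0,"wz": 0},
  ],
)

```text
clock: 46.08
position: [509.1, 321.2, 192.6]
ee_rot: [-0.0, 0.629, 0.777, 0.001]
force: [0.3, 0.8, -0.5]
width: 64.4
```

```bash
python3 go.py 508.8 320.8 138.4 12
```

```text
clk 46.08 pos [509.1 321.2 192.6] yawY 12.0 tilt [ 0.001  0.001 -1.   ] F [ 0.3  0.8 -0.5] w 64.4 q [-0.43  0.61 -0.34  1.97  0.34  0.62 -0.78]
shift now-axes cm [-0.04 -0.04  5.42] in target axes [-0.04 -0.03  5.42] rot [ 0.001 -0.001  0.   ]
```

apply_moves(
  series=[
    {"dx": 0,"dy": 0,"dz": 2,"wx": 0,"wy": 0,"wz": 0},
    {"dx": 0,"dy": 0,"dz": 2,"wx": 0,"wy": 0,"wz": 0},
    {"dx": 0,"dy": 0,"dz": 1,"wx": 0,"wy": 0,"wz": 0},
    {"dx": 0,"dy": 0,"dz": 0,"wx": 0,"wy": 0,"wz": 0},
  ],
)

```text
clock: 46.58
position: [510.7, 322.2, 143.8]
ee_rot: [0.001, 0.629, 0.777, 0.003]
force: [-0.4, -2.0, 11.0]
width: 64.0
```

```bash
python3 go.py 508.8 320.8 138.4 12
```

```text
clk 46.58 pos [510.7 322.2 143.8] yawY 12.0 tilt [ 0.002  0.005 -1.   ] F [-0.4 -2.  11. ] w 64.0 q [-0.46  0.68 -0.3   1.99  0.38  0.52 -0.82]
shift now-axes cm [-0.1  -0.22  0.53] in target axes [-0.1  -0.22  0.54] rot [ 0.005 -0.002  0.   ]
```

```bash
python3 -c "
from h import *
c=get_image('scene');save('a5.png',cv2.resize(c['image'][20:170,220:400],None,fx=4,fy=4))
c=get_image('top');save('a5t.png',cv2.resize(c['image'][180:360,60:240],None,fx=3,fy=3))";python3 m.py | grep -E '^100|^top|^scene'
```

```text
top
100 106 uv 131 248 mean [557.5 324.6 128.6] zmax 139.7 rect [553.8 325.3] [38.2 21.4] 17.7 rgb [28. 28. 28.]
100 161 uv 329 248 mean [551.6 -98.1 121.9] zmax 127.4 rect [551.4 -99.2] [28.9 27.6] 87.3 rgb [66. 66. 63.]
100 155 uv 141 271 mean [510.3 308.  109.2] zmax 139.1 rect [509.4 307.6] [47.7 20.6] 12.2 rgb [92. 86. 82.]
100 479 uv 133 305 mean [439.4 318.1 121.4] zmax 139.8 rect [446.9 322.8] [62.5 58. ] 11.6 rgb [79. 75. 69.]
scene
100 297 uv 290 91 mean [448.3 308.9 118.2] zmax 139.8 rect [447.6 321.3] [69.1 59.8] 11.0 rgb [80. 77. 69.]
100 145 uv 329 98 mean [554.2 323.7 124.9] zmax 139.9 rect [554. 329.] [38.5 27.4] 10.7 rgb [46. 45. 43.]
100 177 uv 312 99 mean [511.6 314.4 112.9] zmax 126.1 rect [511.4 317.7] [40.  33.6] 40.6 rgb [100.  94.  89.]
100 232 uv 229 206 mean [ 555.4 -102.5  116.9] zmax 125.2 rect [551.8 -99.3] [28.5 29. ] 69.0 rgb [61. 58. 54.]
```

View pics/a5.png

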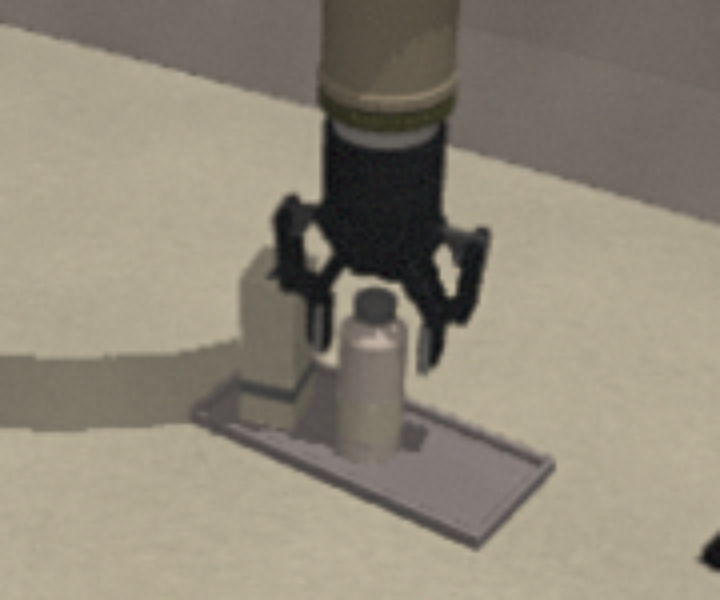

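View pics/a5t.png

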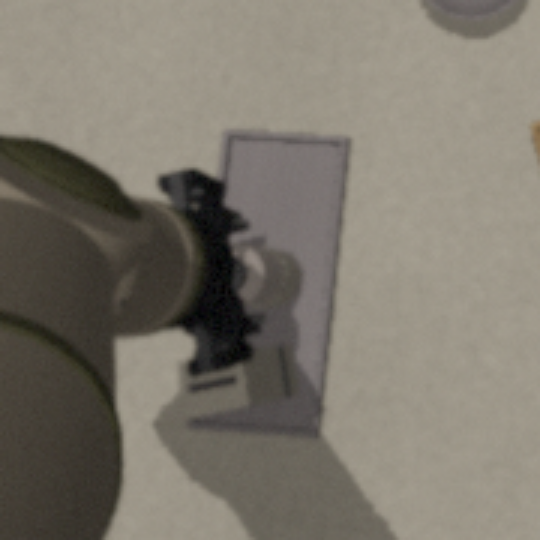

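apply_moves(
  series=[
    {"dx": 0,"dy": 0,"dz": -2,"wx": 0,"wy": 0,"wz": 0},
    {"dx": 0,"dy": 0,"dz": -4,"wx": 0,"wy": 0,"wz": 0},
    {"dx": 0,"dy": 0,"dz": -4,"wx": 0,"wy": 0,"wz": 0},
    {"dx": 0,"dy": 0,"dz": 0,"wx": 0,"wy": 0,"wz": -0.1},
    {"dx": 0,"dy": 0,"dz": 0,"wx": 0,"wy": 0,"wz": -0.15},
    {"dx": 0,"dy": 0,"dz": 0,"wx": 0,"wy": 0,"wz": -0.15},
    {"dx": 0,"dy": 0,"dz": 0,"wx": 0,"wy": 0,"wz": -0.15},
    {"dx": 0,"dy": 0,"dz": 0,"wx": 0,"wy": 0,"wz": -0.15},
    {"dx": 0,"dy": 0,"dz": 0,"wx": 0,"wy": 0,"wz": -0.15},
    {"dx": 0,"dy": 0,"dz": 0,"wx": 0,"wy": 0,"wz": -0.15},
    {"dx": 0,"dy": 0,"dz": 0,"wx": 0,"wy": 0,"wz": -0.1},
    {"dx": 0,"dy": 0,"dz": 0,"wx": 0,"wy": 0,"wz": -0.05},
    {"dx": 0,"dy": 0,"dz": 0,"wx": 0,"wy": 0,"wz": 0},
    {"dx": 0,"dy": 0,"dz": 0,"wx": 0,"wy": 0,"wz": 0},
  ],
)

```text
clock: 48.52
position: [511.0, 322.3, 251.8]
ee_rot: [0.005, 0.087, 0.996, 0.003]
force: [0.0, 1.1, 0.5]
width: 63.6
```

```bash
python3 go.py 508.8 320.8 190 82;python3 m.py | grep -E '^100|^top|^scene'
```

```text
clk 48.52 pos [511.  322.3 251.8] yawY 80.0 tilt [-0.01   0.006 -1.   ] F [0.  1.1 0.5] w 63.6 q [-0.18  0.6  -0.71  1.91  0.54  0.82  0.21]
shift now-axes cm [ 0.25 -0.22  6.17] in target axes [ 0.19 -0.18  6.18] rot [ 0.006  0.01  -0.035]
top
100 163 uv 329 248 mean [551.5 -97.9 121.8] zmax 127.2 rect [551.3 -99.2] [28.8 27.3] 88.8 rgb [66. 65. 63.]
100 74 uv 140 266 mean [520.5 312.6 105.3] zmax 124.4 rect [518.  312.2] [42.8 22. ] 48.2 rgb [124. 116. 110.]
100 130 uv 139 302 mean [444.4 308.9 116.2] zmax 123.6 rect [444.6 308. ] [40.6 19.7] 47.0 rgb [93. 88. 80.]
scene
100 255 uv 288 89 mean [435.8 318.9 115.4] zmax 123.2 rect [431.7 324.1] [42.8 53.7] 8.0 rgb [110. 104.  92.]
100 182 uv 313 99 mean [512.  314.5 112.5] zmax 126.9 rect [511.1 317.6] [40.9 32.8] 39.7 rgb [123. 115. 109.]
100 233 uv 229 206 mean [ 555.4 -102.4  116.8] zmax 124.6 rect [552.3 -99.2] [28.6 28.9] 17.0 rgb [60. 57. 53.]
```

Carton and bottle undisturbed. Now descend on the bottle with the jaws across the row.

apply_moves(
  hand=7.5,
  series=[
    {"dx": 0.2,"dy": -0.2,"dz": 2,"wx": 0.006,"wy": 0.01,"wz": -0.035},
    {"dx": 0,"dy": 0,"dz": 2.5,"wx": 0,"wy": 0,"wz": 0},
    {"dx": 0,"dy": 0,"dz": 1,"wx": 0,"wy": 0,"wz": 0},
    {"dx": 0,"dy": 0,"dz": 0,"wx": 0,"wy": 0,"wz": 0},
    {"dx": 0,"dy": 0,"dz": 0,"wx": 0,"wy": 0,"wz": 0},
  ],
)

```text
clock: 49.25
position: [508.2, 320.5, 193.0]
ee_rot: [-0.001, 0.067, 0.998, -0.001]
force: [0.1, 0.8, -0.0]
width: 75.2
```

```bash
python3 go.py 508.8 320.8 140 82
```

```text
clk 49.25 pos [508.2 320.5 193. ] yawY 82.3 tilt [ 0.002 -0.002 -1.   ] F [ 0.1  0.8 -0. ] w 75.2 q [-0.22  0.68 -0.67  1.95  0.62  0.73  0.18]
shift now-axes cm [-0.07  0.05  5.3 ] in target axes [-0.06  0.04  5.3 ] rot [-0.002 -0.002  0.005]
```

apply_moves(
  series=[
    {"dx": -0.1,"dy": 0,"dz": 2,"wx": 0,"wy": 0,"wz": 0},
    {"dx": 0,"dy": 0,"dz": 1.5,"wx": 0,"wy": 0,"wz": 0},
    {"dx": 0,"dy": 0,"dz": 1,"wx": 0,"wy": 0,"wz": 0},
    {"dx": 0,"dy": 0,"dz": 0.3,"wx": 0,"wy": 0,"wz": 0},
    {"dx": 0,"dy": 0,"dz": 0,"wx": 0,"wy": 0,"wz": 0},
  ],
)

```text
clock: 49.88
position: [509.4, 320.4, 142.3]
ee_rot: [-0.001, 0.067, 0.998, -0.001]
force: [-0.3, 0.3, 0.2]
width: 74.8
```

```bash
python3 go.py 508.8 320.8 139 82
```

```text
clk 49.88 pos [509.4 320.4 142.3] yawY 82.3 tilt [ 0.001 -0.001 -1.   ] F [-0.3  0.3  0.2] w 74.8 q [-0.26  0.74 -0.6   1.98  0.69  0.64  0.11]
shift now-axes cm [0.06 0.03 0.33] in target axes [0.06 0.03 0.33] rot [-0.001 -0.001  0.005]
```

apply_moves(
  hand=4.0,
  force=40,
  series=[
    {"dx": 0.1,"dy": 0,"dz": 0.2,"wx": 0,"wy": 0,"wz": 0},
    {"dx": 0,"dy": 0,"dz": 0,"wx": 0,"wy": 0,"wz": 0},
    {"dx": 0,"dy": 0,"dz": 0,"wx": 0,"wy": 0,"wz": 0},
    {"dx": 0,"dy": 0,"dz": 0,"wx": 0,"wy": 0,"wz": 0},
    {"dx": 0,"dy": 0,"dz": 0,"wx": 0,"wy": 0,"wz": 0},
  ],
)

```text
clock: 50.5
position: [508.5, 320.7, 141.0]
ee_rot: [-0.0, 0.068, 0.998, -0.0]
force: [0.9, 0.5, -2.0]
width: 45.1
```

```bash
python3 go.py 508.8 320.8 139 82
```

```text
clk 50.5 pos [508.5 320.7 141. ] yawY 82.3 tilt [ 0.001 -0.001 -1.   ] F [ 0.9  0.5 -2. ] w 45.1 q [-0.26  0.74 -0.6   1.98  0.7   0.63  0.11]
shift now-axes cm [-0.03  0.01  0.2 ] in target axes [-0.03  0.01  0.2 ] rot [-0.001 -0.001  0.004]
```

apply_moves(
  series=[
    {"dx": 0,"dy": 0,"dz": -1,"wx": 0,"wy": 0,"wz": 0},
    {"dx": 0,"dy": 0,"dz": -2,"wx": 0,"wy": 0,"wz": 0},
    {"dx": 0,"dy": 0,"dz": -3,"wx": 0,"wy": 0,"wz": 0},
    {"dx": 0,"dy": -0.5,"dz": -1,"wx": 0,"wy": 0,"wz": 0},
    {"dx": -0.4,"dy": -2,"dz": 0,"wx": 0,"wy": 0,"wz": 0},
    {"dx": -0.7,"dy": -3.5,"dz": 0,"wx": 0,"wy": 0,"wz": 0},
    {"dx": -0.7,"dy": -4,"dz": 0,"wx": 0,"wy": 0,"wz": 0},
    {"dx": -0.7,"dy": -4,"dz": 0,"wx": 0,"wy": 0,"wz": 0},
    {"dx": -0.7,"dy": -4,"dz": 0,"wx": 0,"wy": 0,"wz": 0},
    {"dx": -0.5,"dy": -2.5,"dz": 0,"wx": 0,"wy": 0,"wz": 0},
    {"dx": -0.2,"dy": -1,"dz": 0,"wx": 0,"wy": 0,"wz": 0},
    {"dx": 0,"dy": 0,"dz": 0,"wx": 0,"wy": 0,"wz": 0},
  ],
)

```text
clock: 52.0
position: [514.6, 84.0, 211.8]
ee_rot: [-0.004, 0.07, 0.997, -0.004]
force: [0.2, 0.8, -2.2]
width: 45.0
```

apply_moves(
  series=[
    {"dx": 0,"dy": 0,"dz": 0,"wx": 0,"wy": 0,"wz": 0.07},
    {"dx": 0,"dy": 0,"dz": 0,"wx": 0,"wy": 0,"wz": 0.14},
    {"dx": 0,"dy": 0,"dz": 0,"wx": 0,"wy": 0,"wz": 0.15},
    {"dx": 0,"dy": 0,"dz": 0,"wx": 0,"wy": 0,"wz": 0.15},
    {"dx": 0,"dy": 0,"dz": 0,"wx": 0,"wy": 0,"wz": 0.15},
    {"dx": 0,"dy": 0,"dz": 0,"wx": 0,"wy": 0,"wz": 0.15},
    {"dx": 0,"dy": 0,"dz": 0,"wx": 0,"wy": 0,"wz": 0.15},
    {"dx": 0,"dy": 0,"dz": 0,"wx": 0,"wy": 0,"wz": 0.12},
    {"dx": 0,"dy": 0,"dz": 0,"wx": 0,"wy": 0,"wz": 0.07},
    {"dx": 0,"dy": 0,"dz": 0,"wx": 0,"wy": 0,"wz": 0},
    {"dx": 0,"dy": 0,"dz": 0,"wx": 0,"wy": 0,"wz": 0},
  ],
)

```text
clock: 53.38
position: [512.5, 99.8, 211.1]
ee_rot: [-0.003, 0.608, 0.794, -0.001]
force: [-0.4, -0.2, -2.9]
width: 44.7
```

```bash
python3 go.py 532 -31.2 200 12
```

```text
clk 53.38 pos [512.5  99.8 211.1] yawY 15.2 tilt [ 0.003 -0.006 -1.   ] F [-0.4 -0.2 -2.9] w 44.7 q [-0.02  0.52 -0.39  2.13  0.35  0.56 -0.4 ]
shift now-axes cm [-13.15  -1.54   1.08] in target axes [-13.21  -0.82   1.11] rot [-0.006 -0.003  0.055]
```

apply_moves(
  series=[
    {"dx": -1,"dy": -0.1,"dz": 0,"wx": -0.006,"wy": -0.003,"wz": 0.055},
    {"dx": -2.5,"dy": -0.1,"dz": 0,"wx": 0,"wy": 0,"wz": 0},
    {"dx": -3.5,"dy": -0.2,"dz": 0,"wx": 0,"wy": 0,"wz": 0},
    {"dx": -3,"dy": -0.2,"dz": 0,"wx": 0,"wy": 0,"wz": 0},
    {"dx": -2,"dy": -0.1,"dz": 0,"wx": 0,"wy": 0,"wz": 0},
    {"dx": -0.7,"dy": 0,"dz": 0,"wx": 0,"wy": 0,"wz": 0},
    {"dx": 0,"dy": 0,"dz": 0,"wx": 0,"wy": 0,"wz": 0},
    {"dx": 0,"dy": 0,"dz": 0,"wx": 0,"wy": 0,"wz": 0},
  ],
)

```text
clock: 54.38
position: [532.6, -31.7, 210.7]
ee_rot: [0.0, 0.633, 0.774, 0.0]
force: [0.1, 0.4, -3.1]
width: 44.6
```

```bash
python3 go.py 532 -31.2 141 12
```

```text
clk 54.38 pos [532.6 -31.7 210.7] yawY 11.4 tilt [-0.     0.001 -1.   ] F [ 0.1  0.4 -3.1] w 44.6 q [ 0.22  0.53 -0.38  2.11  0.35  0.57 -0.21]
shift now-axes cm [ 0.06 -0.05  6.97] in target axes [ 0.06 -0.04  6.97] rot [ 0.001  0.    -0.01 ]
```

apply_moves(
  series=[
    {"dx": 0,"dy": 0,"dz": 1,"wx": 0,"wy": 0,"wz": -0.01},
    {"dx": 0,"dy": 0,"dz": 2,"wx": 0,"wy": 0,"wz": 0},
    {"dx": 0,"dy": 0,"dz": 1.5,"wx": 0,"wy": 0,"wz": 0},
    {"dx": 0,"dy": 0,"dz": 0.8,"wx": 0,"wy": 0,"wz": 0},
    {"dx": 0,"dy": 0,"dz": 0,"wx": 0,"wy": 0,"wz": 0},
    {"dx": 0,"dy": 0,"dz": 0,"wx": 0,"wy": 0,"wz": 0},
  ],
)

```text
clock: 55.12
position: [532.7, -28.4, 154.8]
ee_rot: [0.0, 0.627, 0.779, 0.001]
force: [-0.0, -0.7, -3.4]
width: 44.8
```

```bash
python3 go.py 532 -31.2 141 12
```

```text
clk 55.12 pos [532.7 -28.4 154.8] yawY 12.3 tilt [ 0.001  0.001 -1.   ] F [-0.  -0.7 -3.4] w 44.8 q [ 0.17  0.61 -0.31  2.14  0.42  0.44 -0.27]
shift now-axes cm [-0.26 -0.14  1.38] in target axes [-0.26 -0.13  1.38] rot [ 0.001 -0.001  0.006]
```

apply_moves(
  series=[
    {"dx": -0.3,"dy": -0.1,"dz": 0.5,"wx": 0,"wy": 0,"wz": 0.006},
    {"dx": 0,"dy": 0,"dz": 0.4,"wx": 0,"wy": 0,"wz": 0},
    {"dx": 0,"dy": 0,"dz": 0.2,"wx": 0,"wy": 0,"wz": 0},
    {"dx": 0,"dy": 0,"dz": 0.1,"wx": 0,"wy": 0,"wz": 0},
  ],
)

```text
clock: 55.62
position: [532.9, -32.1, 143.0]
ee_rot: [0.001, 0.63, 0.777, 0.001]
force: [1.0, 0.3, -2.9]
width: 45.1
```

```bash
python3 go.py 532 -31.2 141 12
```

```text
clk 55.62 pos [532.9 -32.1 143. ] yawY 11.9 tilt [ 0.     0.003 -1.   ] F [ 1.   0.3 -2.9] w 45.1 q [ 0.16  0.63 -0.29  2.15  0.44  0.41 -0.28]
shift now-axes cm [ 0.11 -0.07  0.2 ] in target axes [ 0.11 -0.07  0.2 ] rot [ 0.003 -0.    -0.001]
```

apply_moves(
  series=[
    {"dx": 0.1,"dy": -0.1,"dz": 0.1,"wx": 0,"wy": 0,"wz": 0},
    {"dx": 0,"dy": 0,"dz": 0.1,"wx": 0,"wy": 0,"wz": 0},
    {"dx": 0,"dy": 0,"dz": 0.1,"wx": 0,"wy": 0,"wz": 0},
  ],
)

```text
clock: 56.0
position: [531.8, -31.1, 140.7]
ee_rot: [0.001, 0.63, 0.777, 0.001]
force: [-2.6, 0.5, 20.2]
width: 44.9
```

apply_moves(
  hand=6.5,
  series=[
    {"dx": 0,"dy": 0,"dz": 0,"wx": 0,"wy": 0,"wz": 0},
    {"dx": 0,"dy": 0,"dz": 0,"wx": 0,"wy": 0,"wz": 0},
    {"dx": 0,"dy": 0,"dz": 0,"wx": 0,"wy": 0,"wz": 0},
    {"dx": 0,"dy": 0,"dz": 0,"wx": 0,"wy": 0,"wz": 0},
    {"dx": 0,"dy": 0,"dz": -2,"wx": 0,"wy": 0,"wz": 0},
    {"dx": 0,"dy": 0,"dz": -4,"wx": 0,"wy": 0,"wz": 0},
    {"dx": 0,"dy": 0,"dz": -4,"wx": 0,"wy": 0,"wz": 0},
    {"dx": 0,"dy": 0,"dz": 0,"wx": 0,"wy": 0,"wz": 0},
  ],
)

```text
clock: 57.0
position: [531.7, -30.9, 243.2]
ee_rot: [0.001, 0.63, 0.777, 0.001]
force: [0.0, -0.8, -0.8]
width: 65.0
```

```bash
python3 go.py 434 325.2 230 11;python3 m.py | grep -E '^100|^top|^scene'
```

```text
clk 57.0 pos [531.7 -30.9 243.2] yawY 12.0 tilt [ 0.     0.003 -1.   ] F [ 0.  -0.8 -0.8] w 65.0 q [ 0.25  0.48 -0.42  2.08  0.32  0.64 -0.18]
shift now-axes cm [36.86 -2.18  1.32] in target axes [36.82 -2.8   1.32] rot [ 0.003 -0.     0.017]
top
100 483 uv 132 307 mean [434.2 322.2 119.3] zmax 125.0 rect [434.  324.8] [40.4 47.1] 11.9 rgb [146. 140. 128.]
scene
100 258 uv 288 89 mean [435.8 319.  115.2] zmax 122.8 rect [431.6 324.5] [41.1 49.9] 11.0 rgb [152. 144. 126.]
100 314 uv 242 184 mean [538.7 -37.  112.8] zmax 127.1 rect [537.8 -35.2] [42.2 39.7] 36.3 rgb [132. 122. 113.]
100 236 uv 229 206 mean [ 555.5 -102.5  116.5] zmax 126.0 rect [551.7 -99.7] [28.5 29.5] 71.2 rgb [58. 57. 54.]
```

apply_moves(
  hand=7.5,
  series=[
    {"dx": 2,"dy": -0.1,"dz": 0,"wx": 0,"wy": 0,"wz": 0.017},
    {"dx": 4,"dy": -0.2,"dz": 0,"wx": 0,"wy": 0,"wz": 0},
    {"dx": 5,"dy": -0.3,"dz": 0,"wx": 0,"wy": 0,"wz": 0},
    {"dx": 5,"dy": -0.3,"dz": 0,"wx": 0,"wy": 0,"wz": 0},
    {"dx": 5,"dy": -0.3,"dz": 0,"wx": 0,"wy": 0,"wz": 0},
    {"dx": 5,"dy": -0.3,"dz": 0,"wx": 0,"wy": 0,"wz": 0},
    {"dx": 5,"dy": -0.3,"dz": 0,"wx": 0,"wy": 0,"wz": 0},
    {"dx": 3,"dy": -0.1,"dz": 0,"wx": 0,"wy": 0,"wz": 0},
    {"dx": 1,"dy": 0,"dz": 0,"wx": 0,"wy": 0,"wz": 0},
    {"dx": 0,"dy": 0,"dz": 0,"wx": 0,"wy": 0,"wz": 0},
    {"dx": 0,"dy": 0,"dz": 0,"wx": 0,"wy": 0,"wz": 0},
  ],
)

```text
clock: 58.48
position: [439.6, 314.1, 226.3]
ee_rot: [-0.005, 0.638, 0.77, -0.01]
force: [0.1, -0.4, -0.4]
width: 75.0
```

```bash
python3 go.py 434.2 325.4 190 11
```

```text
clk 58.48 pos [439.6 314.1 226.3] yawY 10.7 tilt [-0.005 -0.022 -1.   ] F [ 0.1 -0.4 -0.4] w 75.0 q [-0.45  0.52 -0.39  2.07  0.31  0.63 -0.85]
shift now-axes cm [ 1.23 -0.24  3.63] in target axes [ 1.22 -0.32  3.63] rot [-0.022  0.005 -0.005]
```

apply_moves(
  series=[
    {"dx": 1.2,"dy": -0.3,"dz": 0.5,"wx": -0.022,"wy": 0.005,"wz": -0.005},
    {"dx": 0,"dy": 0,"dz": 2,"wx": 0,"wy": 0,"wz": 0},
    {"dx": 0,"dy": 0,"dz": 1,"wx": 0,"wy": 0,"wz": 0},
    {"dx": 0,"dy": 0,"dz": 0,"wx": 0,"wy": 0,"wz": 0},
    {"dx": 0,"dy": 0,"dz": 0,"wx": 0,"wy": 0,"wz": 0},
  ],
)

```text
clock: 59.1
position: [435.0, 323.7, 190.5]
ee_rot: [0.001, 0.638, 0.77, 0.002]
force: [0.3, 0.3, 0.3]
width: 74.8
```

```bash
python3 go.py 434.2 325.4 149.5 11
```

```text
clk 59.1 pos [435.  323.7 190.5] yawY 10.8 tilt [ 0.001  0.004 -1.   ] F [0.3 0.3 0.3] w 74.8 q [-0.51  0.56 -0.34  2.1   0.36  0.53 -0.93]
shift now-axes cm [ 0.18 -0.06  4.1 ] in target axes [ 0.19 -0.05  4.1 ] rot [ 0.004 -0.001 -0.004]
```

apply_moves(
  series=[
    {"dx": 0.2,"dy": 0,"dz": 1.5,"wx": 0.004,"wy": 0,"wz": -0.004},
    {"dx": 0,"dy": 0,"dz": 1.5,"wx": 0,"wy": 0,"wz": 0},
    {"dx": 0,"dy": 0,"dz": 0.8,"wx": 0,"wy": 0,"wz": 0},
    {"dx": 0,"dy": 0,"dz": 0,"wx": 0,"wy": 0,"wz": 0},
  ],
)

```text
clock: 59.6
position: [434.9, 325.9, 150.1]
ee_rot: [-0.0, 0.636, 0.772, 0.0]
force: [0.1, 0.4, 0.1]
width: 75.0
```

```bash
python3 go.py 434.2 325.4 149.5 11
```

```text
clk 59.6 pos [434.9 325.9 150.1] yawY 11.0 tilt [ 0.001  0.    -1.   ] F [0.1 0.4 0.1] w 75.0 q [-0.54  0.63 -0.29  2.13  0.41  0.44 -0.96]
shift now-axes cm [-0.04 -0.08  0.06] in target axes [-0.04 -0.08  0.06] rot [ 0.    -0.001  0.   ]
```

apply_moves(
  hand=3.5,
  force=40,
  series=[
    {"dx": 0,"dy": 0,"dz": 0,"wx": 0,"wy": 0,"wz": 0},
    {"dx": 0,"dy": 0,"dz": 0,"wx": 0,"wy": 0,"wz": 0},
    {"dx": 0,"dy": 0,"dz": 0,"wx": 0,"wy": 0,"wz": 0},
    {"dx": 0,"dy": 0,"dz": 0,"wx": 0,"wy": 0,"wz": 0},
    {"dx": 0,"dy": 0,"dz": 0,"wx": 0,"wy": 0,"wz": 0},
    {"dx": 0,"dy": 0,"dz": -1,"wx": 0,"wy": 0,"wz": 0},
    {"dx": 0,"dy": 0,"dz": -2,"wx": 0,"wy": 0,"wz": 0},
    {"dx": 0,"dy": 0,"dz": -2,"wx": 0,"wy": 0,"wz": 0},
    {"dx": 0,"dy": 0,"dz": 0,"wx": 0,"wy": 0,"wz": 0},
  ],
)

```text
clock: 60.72
position: [434.8, 325.7, 203.3]
ee_rot: [-0.0, 0.636, 0.772, 0.001]
force: [0.1, -1.0, -2.5]
width: 39.9
```

```bash
python3 go.py 515.7 36 200 11
```

```text
clk 60.73 pos [434.8 325.7 203.3] yawY 11.0 tilt [ 0.001  0.001 -1.   ] F [ 0.1 -1.  -2.5] w 39.9 q [-0.5   0.55 -0.36  2.09  0.35  0.56 -0.91]
shift now-axes cm [-29.99   2.41   0.31] in target axes [-29.98   2.41   0.33] rot [ 0.001 -0.001  0.   ]
```

apply_moves(
  series=[
    {"dx": -1.5,"dy": 0.1,"dz": 0,"wx": 0,"wy": 0,"wz": 0},
    {"dx": -3,"dy": 0.2,"dz": 0,"wx": 0,"wy": 0,"wz": 0},
    {"dx": -4,"dy": 0.3,"dz": 0,"wx": 0,"wy": 0,"wz": 0},
    {"dx": -4,"dy": 0.3,"dz": 0,"wx": 0,"wy": 0,"wz": 0},
    {"dx": -4,"dy": 0.3,"dz": 0,"wx": 0,"wy": 0,"wz": 0},
    {"dx": -4,"dy": 0.3,"dz": 0,"wx": 0,"wy": 0,"wz": 0},
    {"dx": -3.5,"dy": 0.3,"dz": 0,"wx": 0,"wy": 0,"wz": 0},
    {"dx": -2,"dy": 0.2,"dz": 0,"wx": 0,"wy": 0,"wz": 0},
    {"dx": -1,"dy": 0.1,"dz": 0,"wx": 0,"wy": 0,"wz": 0},
    {"dx": 0,"dy": 0,"dz": 0,"wx": 0,"wy": 0,"wz": 0},
    {"dx": 0,"dy": 0,"dz": 0,"wx": 0,"wy": 0,"wz": 0},
  ],
)

```text
clock: 62.1
position: [505.4, 47.2, 196.4]
ee_rot: [-0.003, 0.637, 0.771, -0.005]
force: [0.8, 0.2, -1.4]
width: 39.6
```

```bash
python3 go.py 515.7 36 149.5 11
```

```text
clk 62.1 pos [505.4  47.2 196.4] yawY 10.8 tilt [-0.002 -0.011 -1.   ] F [ 0.8  0.2 -1.4] w 39.6 q [ 0.07  0.53 -0.39  2.17  0.4   0.52 -0.43]
shift now-axes cm [-1.28  0.85  4.69] in target axes [-1.29  0.79  4.69] rot [-0.011  0.002 -0.003]
```

apply_moves(
  series=[
    {"dx": -0.7,"dy": 0.5,"dz": 0.3,"wx": -0.011,"wy": 0.002,"wz": -0.003},
    {"dx": -0.6,"dy": 0.3,"dz": 0.8,"wx": 0,"wy": 0,"wz": 0},
    {"dx": 0,"dy": 0,"dz": 0.8,"wx": 0,"wy": 0,"wz": 0},
    {"dx": 0,"dy": 0,"dz": 0,"wx": 0,"wy": 0,"wz": 0},
    {"dx": 0,"dy": 0,"dz": 0,"wx": 0,"wy": 0,"wz": 0},
  ],
)

```text
clock: 62.72
position: [516.1, 37.4, 175.6]
ee_rot: [-0.0, 0.635, 0.773, 0.0]
force: [-0.1, 0.1, -0.9]
width: 39.7
```

```bash
python3 go.py 515.7 36 149.5 11
```

```text
clk 62.73 pos [516.1  37.4 175.6] yawY 11.2 tilt [ 0.  0. -1.] F [-0.1  0.1 -0.9] w 39.7 q [ 0.07  0.57 -0.36  2.17  0.43  0.47 -0.43]
shift now-axes cm [-0.13 -0.07  2.61] in target axes [-0.13 -0.07  2.61] rot [ 0.    -0.     0.004]
```

apply_moves(
  series=[
    {"dx": -0.1,"dy": -0.1,"dz": 0.8,"wx": 0,"wy": 0,"wz": 0.004},
    {"dx": 0,"dy": 0,"dz": 0.8,"wx": 0,"wy": 0,"wz": 0},
    {"dx": 0,"dy": 0,"dz": 0.4,"wx": 0,"wy": 0,"wz": 0},
    {"dx": 0,"dy": 0,"dz": 0,"wx": 0,"wy": 0,"wz": 0},
  ],
)

```text
clock: 63.22
position: [515.2, 36.4, 154.3]
ee_rot: [-0.0, 0.636, 0.772, 0.0]
force: [0.1, 0.0, -2.2]
width: 39.6
```

```bash
python3 go.py 515.7 36 149.5 11
```

```text
clk 63.23 pos [515.2  36.4 154.3] yawY 11.0 tilt [ 0.  0. -1.] F [ 0.1  0.  -2.2] w 39.6 q [ 0.05  0.6  -0.33  2.18  0.46  0.42 -0.46]
shift now-axes cm [-0.05  0.04  0.48] in target axes [-0.05  0.04  0.48] rot [ 0. -0. -0.]
```

apply_moves(
  series=[
    {"dx": 0,"dy": 0,"dz": 0.2,"wx": 0,"wy": 0,"wz": 0},
    {"dx": 0,"dy": 0,"dz": 0.15,"wx": 0,"wy": 0,"wz": 0},
    {"dx": 0,"dy": 0,"dz": 0.1,"wx": 0,"wy": 0,"wz": 0},
  ],
)

```text
clock: 63.6
position: [515.4, 36.5, 150.1]
ee_rot: [0.0, 0.636, 0.772, 0.0]
force: [-3.6, -0.8, 17.6]
width: 39.7
```

Contact. Release, rise, and move off so the top camera sees the row.

apply_moves(
  hand=6.5,
  series=[
    {"dx": 0,"dy": 0,"dz": 0,"wx": 0,"wy": 0,"wz": 0},
    {"dx": 0,"dy": 0,"dz": 0,"wx": 0,"wy": 0,"wz": 0},
    {"dx": 0,"dy": 0,"dz": 0,"wx": 0,"wy": 0,"wz": 0},
    {"dx": 0,"dy": 0,"dz": 0,"wx": 0,"wy": 0,"wz": 0},
    {"dx": 0,"dy": 0,"dz": -2,"wx": 0,"wy": 0,"wz": 0},
    {"dx": 0,"dy": 0,"dz": -4,"wx": 0,"wy": 0,"wz": 0},
    {"dx": 0,"dy": 0,"dz": -5,"wx": 0,"wy": 0,"wz": 0},
    {"dx": 3,"dy": 0,"dz": -3,"wx": 0,"wy": 0,"wz": 0},
    {"dx": 5,"dy": 0,"dz": 0,"wx": 0,"wy": 0,"wz": 0},
    {"dx": 5,"dy": 0,"dz": 0,"wx": 0,"wy": 0,"wz": 0},
    {"dx": 5,"dy": 0,"dz": 0,"wx": 0,"wy": 0,"wz": 0},
    {"dx": 5,"dy": 0,"dz": 0,"wx": 0,"wy": 0,"wz": 0},
    {"dx": 2,"dy": 0,"dz": 0,"wx": 0,"wy": 0,"wz": 0},
    {"dx": 0,"dy": 0,"dz": 0,"wx": 0,"wy": 0,"wz": 0},
    {"dx": 0,"dy": 0,"dz": 0,"wx": 0,"wy": 0,"wz": 0},
  ],
)

```text
clock: 65.47
position: [467.4, 287.4, 295.4]
ee_rot: [0.001, 0.638, 0.77, 0.001]
force: [-0.6, -0.2, -0.9]
width: 64.9
```

```bash
python3 go.py; python3 m.py | grep -E '^100|^30|^top|^scene'
python3 - <<'E'
from m import *
for n in('top','scene'):
    c=get_image(n);P=cloud(c)
    for m in comps((P[...,0]>480)&(P[...,0]<600)&(P[...,1]>-130)&(P[...,1]<80)&(P[...,2]>113)&(P[...,2]<140),20):
        r=rect(P,m); print('top',np.round(r[0],1),np.round(r[1],1),round(r[2],1), np.median(P[m][:,2]).round(1))
    save('a6'+n+'.png',c['image'])
E
```

```text
clk 65.47 pos [467.4 287.4 295.4] yawY 10.8 tilt [ 0.001  0.003 -1.   ] F [-0.6 -0.2 -0.9] w 64.9 q [-0.29  0.44 -0.5   1.99  0.3   0.78 -0.78]
top
100 162 uv 329 248 mean [551.4 -97.9 121.6] zmax 126.3 rect [551.4 -99. ] [29.2 27.2] 88.8 rgb [66. 64. 62.]
100 323 uv 299 257 mean [533.8 -32.4 113.4] zmax 129.1 rect [534.3 -32.5] [43.8 41.4] 88.5 rgb [117. 111. 105.]
100 414 uv 267 267 mean [514.2  35.9 120.8] zmax 124.7 rect [514.5  35.9] [40.  45.9] 11.3 rgb [150. 143. 130.]
30 225 uv 216 165 mean [767.3 161.8  32.6] zmax 37.3 rect [764.3 161.1] [98.1 97.1] 2.0 rgb [116. 110. 106.]
30 1421 uv 426 273 mean [ 495.4 -333.    40.3] zmax 45.9 rect [ 497.6 -336. ] [148.8  55. ] 7.5 rgb [22. 22. 21.]
scene
100 417 uv 252 161 mean [517.8  31.4 116. ] zmax 123.5 rect [514.6  36.6] [40.5 48.6] 11.7 rgb [150. 141. 123.]
100 314 uv 242 184 mean [538.4 -37.5 112.9] zmax 126.5 rect [536.5 -35.2] [44.3 38.4] 30.0 rgb [131. 122. 114.]
100 230 uv 229 206 mean [ 555.4 -102.4  116.9] zmax 124.8 rect [552.2 -99.3] [28.5 29.7] 68.2 rgb [57. 56. 53.]
30 67 uv 260 188 mean [532.8  32.1  38.6] zmax 46.0 rect [529.4  37.8] [13.  46.8] 6.7 rgb [99. 93. 82.]
30 72 uv 361 187 mean [727.9 164.1  31.8] zmax 35.0 rect [730.5 159.6] [34.8 92.8] 0.0 rgb [127. 118. 114.]
30 94 uv 385 196 mean [787.6 165.8  31.7] zmax 34.8 rect [782.9 161.2] [58.9 98.6] 1.2 rgb [126. 118. 113.]
30 87 uv 247 212 mean [550.2 -43.   38.3] zmax 45.8 rect [549.5 -40. ] [40.1 13.4] 60.6 rgb [127. 118. 101.]
30 64 uv 234 233 mean [ 559.4 -106.5   37.7] zmax 45.6 rect [ 558.  -105.8] [28.6 12.5] 40.7 rgb [34. 32. 31.]
30 1936 uv 136 302 mean [ 501.3 -337.    39.6] zmax 44.3 rect [ 496.2 -335.5] [149.5  52.7] 7.9 rgb [52. 50. 46.]
top [552.2 -99.3] [28.3 26.3] 89.1 123.1
top [535.1 -32.4] [26.9 27.2] 44.0 124.8
top [514.4  35.8] [40.  45.9] 11.3 120.9
top [514.2  36.1] [40.8 47.8] 11.8 120.1
top [534.4 -32.7] [27.2 28. ] 6.1 123.2
top [552.2 -99.3] [28.3 28.2] 74.7 121.6
```

View pics/a6scene.png

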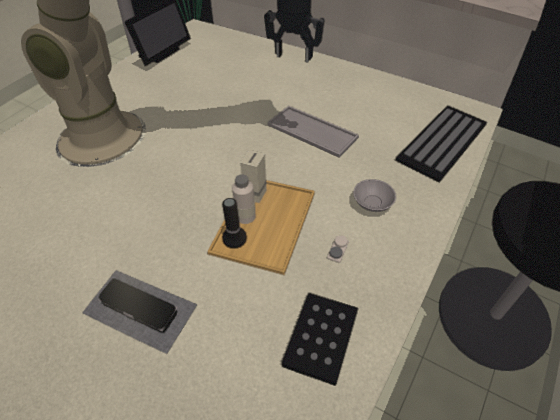

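```bash
python3 -c "
from h import *
print(hand_in()); print(read_state()['clock'])"
```

```text
the job is handed in; nothing more can be done
None
the job is handed in; nothing more can be done
```

I stood the carton, bottle and torch on the steel tray, laid the spectacle case on the mat, and put the three back upright where they started. I handed the job in at about 65.5 s; the hand-in gave no verdict.

My last camera checks, from both views:
- **The three tall things:** the torch is about 1 mm, the carton about 1.5 mm and the bottle about 3 mm from where they started. All three are upright.
- **Spectacle case:** it lies flat, about 4 mm from the mat's centre and about 1° off its length.
- **Bystanders:** the steel dish measured within about 2 mm of its start. I only looked at the lens case in the pictures and did not measure it again; the arm never went near either of them.
- **Gripper:** it is open and well clear of everything.

One thing went wrong. On my first try at re-gripping the bottle on the steel tray, the outside of a finger touched the top of the carton with about 11 N. I backed off, found that neither the carton nor the bottle had moved, and gripped the bottle with the jaws turned about 70°. The bottle's 3 mm offset, the largest of the three, is well within the 15 mm allowed. No check failed.

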